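# Lock the die collar of a press with a two-pin spanner

### The arm

A 6-joint arm with a two-finger parallel gripper is mounted at the origin on the work surface. World frame = base frame: x ahead of the robot, y to its left, z up, the work surface at z = 0. Lengths are in m, angles in rad, forces in N, time in s.
With the tool pointing down it reaches from about 0.25 to 0.775 m from the base axis. Payload 4 kg.
Tool frame: the origin (TCP) lies at the very end of the fingers, on their centre line; the grasp point (between the pads) lies 19 mm behind it; z points along the fingers, x is the direction in which the jaws open and shut, and the axes are right-handed (so a half turn about z gives the same grasp; the last joint's range is limited). The gripper opens to 94 mm and grips with 3 to 60 N. Pads are 16 mm wide; open, the fingers measure 119 mm over their backs; the gripper's body (75 mm by 177 mm) begins 78 mm behind the grasp point.
Start: joints at [1.073, 0.087, 1.371, -0, 1.684, -0.103], TCP at [0.212, 0.508, 0.206] pointing down, gripper open.
Joint ranges: [-3.1, 3.1], [-0.76, 2.03], [0.27, 2.55], [-1.08, 4.22], [0.17, 2.65], [-2.57, 2.57]. Speed limits (rad/s): [2.79, 2.79, 3.14, 3.14, 3.14, 3.14].

### API

Orientations are given as [roll, pitch, yaw] about the fixed x, y, z axes, in that order (R = Rz(yaw) Ry(pitch) Rx(roll)).
In Python, from bench import robot, cams, ticket gives the robot as it stands.
- The arm moves only by the tool jog_arm, never from a script. Its argument "series" is a list of rows, each an object of numbers: "x", "y", "z": the shift along the tool's x, y, z in m; "rx", "ry", "rz": the turn, a rotation vector about the tool's x, y, z in degrees. A call has 1 to 12 rows; each row shifts and turns the pose as measured when the row begins, along the tool's axes as they then stand; what a row does not reach is not made up. A row lasts 1/12 s, in which the tool goes at most 41.7 mm and 7.16 degrees, less where a joint would pass 70% of its speed; a pose out of reach is approached as far as the arm can. A call with a gripper value outside its range is refused whole. "claw" is the opening, from 0 (shut) to 1 (fully open), set as the call begins (left out, the last holds). The fingers move at their own pace and stop on an object; the grip force is fixed at half the most. Time passes only in rows, so rows that do not move let the fingers close. It gives the time, the measured TCP pose, the force and the opening at its end, in the units of the state.
- robot.get_obs(): the state, without advancing time (a new reading comes with each control period).
- cams.snapshot(name): name is "side" or "top"; returns a dict with "img" (480x640x3 uint8, red, green, blue), "mtx" (3x3 intrinsics, pixels), "k1" (the pictures are not rectified: a ray, as slopes to the right and down, at radius r is drawn at 1 + k1 r^2 times it, then the intrinsics apply), "origin" and "attitude" of the camera in the world. Camera axes: x right, y down, z forward; pixel columns grow to the right and rows downward; lengths in m; the calibration is good to about 2 mm. A picture is of the moment at which its call begins. There is no depth.
- ticket.close_job(): hands the job in, once; it reports no verdict.
Trained networks look in a picture, given as the dict that the camera call returned (one of the last four; its "shot" number tells which), for a name from the list of things; names that differ only in an ending like _2 or _b are one class to them, and where a whole thing is asked for, a point or a joint stands for the part that bears it (a point fixed in the world has none). Each returns a list of dicts, best first, with "p" (0 to 1); they miss things now and then, are a little off and sometimes report something else, mostly with a low value. They report only what shows in the picture. A call takes as long as a camera call. They do not tell look-alikes from the thing itself.
- cams.look_for(thing, picture): "bbox" ([left, top, width, height] in pixels, round what is visible of it).
The state is a dict: "time": time; "joint_positions": joint angles; "qvel": joint speeds; "joint_torque": joint torques, N m; "tool_pos": TCP position; "ee_rot": TCP orientation; "wrist_force": force on the tool from outside, world axes, zero at the start; "wrist_torque": the same for the moment, N m; "width": finger opening in m.
Only numpy, scipy, OpenCV 4.12 (cv2) and the standard library are available. Lean on these libraries where they do the work, as an engineer would, in place of code of your own. Each camera call takes 0.05 s, during which the arm holds its last target.

### The job

Take the two-pin spanner from its holder, feel both prongs fully into the two holes of the lock ring on the press bed while pressing only lightly, and with both prongs in, turn the ring clockwise (seen from above) until it is home against its stop. Then lift the spanner out, stand it back in its holder with the prongs hanging in the slot, and let go. Be gentle with the ring and leave the other things on the bench where they are.

Things in the scene. Friction and masses are not known exactly. Their poses are not given: they have to be found in the camera images.
- press_bed: Fixed aluminium plate 170 x 170 x 22 mm carrying a dark round housing with the aluminium lock ring on top. Origin: centre of the underside, straight below the ring's axis; z up. At the start the line through the ring's two holes lies within 0.65 rad either way of this body's y axis; just where is NOT measured: look, or press the prongs lightly on the face and turn slowly until they drop in.
- collar (a point): Point on the ring's axis at its flat upper face, 58 mm above the bench; axes of the press bed, not turning with the ring. Ring: 97 mm outside, 54 mm inside, 14 mm thick. Two round 10 mm through holes lie opposite each other, each 36 mm from the axis, 14 mm deep to the housing. The round die inside the ring is 1 to 2 mm below the face.
- lock_ring (a joint): Clockwise turn of the ring seen from above, rad. 0 loose, 0.8 home (lug on its rim meets the stop post); starts at 0 to 0.2. Dry friction of about 0.3 N m both ways, no spring: it stays where left, and prongs sliding on its face under 10 N do not drag it. The value does not tell where the holes point.
- spanner: Loose pin spanner, 0.35 kg, starts in the holder. Steel bar 100 (x) x 26 (y) x 10 mm; origin: centre of the bar's underside, z up. Black upright handle on its middle, 36 mm (x) x 20 mm (y), top 65 mm above the origin: grip it across the 20 mm, firmly, fingertips above the bar. Same after a half turn. Over 60 N in all on ring or bed (pressing, or twisting by over 1.5 N m) is too rough.
- prong_a (a point): Centre of the end of one prong, at x = +36 mm on the spanner, 10 mm below the bar's underside. Prongs are round, 7 mm diameter, the last 2 mm tapered to 5 mm. Fully engaged, the bar rests on the ring and this point is 10 mm below the ring's face.
- prong_b (a point): The same for the other prong, at x = -36 mm on the spanner.
- holder: Fixed grey slotted block for the spanner, 112 mm (x) x 35 mm (y) x 30 mm high, foot plate 142 x 60 mm. Slot in its top: 92 mm (x) x 15 mm (y), 24 mm deep. The spanner's bar lies along x on the block's top (30 mm above the bench) with both prongs in the slot, either way round. Origin: centre of the underside, z up.
- carton: Bystander: cardboard carton 100 x 80 x 55 mm, loose; leave alone. Origin: centre of its underside.
- cup: Bystander: formed yellow plastic bowl, 76 mm across, 50 mm high, loose; leave alone. Origin: centre of its underside.
- parts_tray: Bystander: aluminium tray 120 x 160 x 35 mm, loose; leave alone. Origin: centre of its underside.
- wrench: Bystander: ordinary flat steel wrench lying on the bench, loose; leave alone. Origin: centre of its underside.
Mind the look-alikes: they are no part of the job. What is shaped like the spanner but orange is not meant.

How it is judged:
By the outcome, as a careful person would: the job done as asked, in the order asked, and still so for the second after the job is handed in, with the robot touching nothing.
It also fails if it takes over 72 s, if anything falls off the work surface, if the arm or the gripper's body presses on something with over 40 N, if the wrist force passes 120 N, or if a joint passes its speed limit or range.

## Working session

There is one attempt and no reset: what is moved stays moved. The work goes in short steps, Python scripts to look and compute and a tool call to move; the robot and the scene stay as the last step left them, time stands still between calls to the robot, and variables do not carry over. Pictures are saved under pics/ and viewed, and the job is handed in when it is done.

Besides the shell and the picture viewer there is one more tool, called after "Emit:" as name(argument=value, ...) on one line, values as JSON. jog_arm: Moves the arm, as the interface text tells. Its arguments: {"type":"object","properties":{"series":{"type":"array","items":{"type":"object","properties":{"x":{"type":"number"},"y":{"type":"number"},"z":{"type":"number"},"rx":{"type":"number"},"ry":{"type":"number"},"rz":{"type":"number"}}}},"claw":{"type":"number"}},"required":["series"]}

```bash
ls; mkdir -p pics; cat > h.py <<'E'
import numpy as np, cv2, pickle
from scipy.spatial.transform import Rotation as R
E
python3 - <<'E'
from bench import robot,cams,ticket
import cv2,pickle,numpy as np
print(robot.get_obs())
for n in('side','top'):
    s=cams.snapshot(n); cv2.imwrite(f'pics/{n}0.png',s['img'][:,:,::-1]); pickle.dump(s,open(f'{n}0.pkl','wb'))
    print(n,{k:v for k,v in s.items() if k!='img'})
    for t in('spanner','press_bed','holder','lock_ring'):
        print(t,[(np.round(d['bbox']),round(d['p'],2)) for d in cams.look_for(t,s)][:4])
E
```

```text
pics
{'time': 0.0, 'joint_positions': array([ 1.07291210e+00,  8.79241687e-02,  1.37221702e+00, -2.58753432e-06,
        1.68359911e+00, -1.03098895e-01]), 'qvel': array([ 0.00205418, -0.00055033,  0.00107984,  0.0003936 , -0.000979  ,
       -0.00028218]), 'joint_torque': array([ 5.24429761e-04, -3.40180349e+01, -3.02430046e+01,  7.18508684e-02,
        3.28475365e-02, -1.58122421e-04]), 'tool_pos': array([0.21128099, 0.50721501, 0.20433992]), 'ee_rot': array([-3.14137418e+00,  2.13650800e-03,  1.17601094e+00]), 'wrist_force': array([-0.23706187,  0.03886439,  0.2999102 ]), 'wrist_torque': array([ 0.02802062, -0.07031801, -0.00829321]), 'width': 0.09406373267497461}
side {'mtx': array([[522.91855118,   0.        , 322.10145864],
       [  0.        , 522.91855118, 247.58096994],
       [  0.        ,   0.        ,   1.        ]]), 'k1': -0.11357477959909211, 'origin': array([ 0.13603931, -0.81351318,  1.23878214]), 'attitude': array([-2.47080368, -0.00365559, -0.51230863]), 'shot': 1}
spanner [(array([345., 316.,  19.,  36.]), 0.95), (array([323., 272.,  32.,  23.]), 0.73), (array([
[... 214 characters left out ...]
4.]), 0.53)]
top {'mtx': array([[619.10975684,   0.        , 326.79527161],
       [  0.        , 619.10975684, 243.45620426],
       [  0.        ,   0.        ,   1.        ]]), 'k1': -0.11170638107660054, 'origin': array([0.50475656, 0.00237794, 1.49242906]), 'attitude': array([-3.07292676,  0.00769243, -1.54865766]), 'shot': 2}
spanner [(array([420., 257.,  42.,  22.]), 0.95), (array([375., 236.,  23.,  40.]), 0.78), (array([317., 256.,  22.,  37.]), 0.73)]
press_bed [(array([219., 229.,  75.,  74.]), 0.61), (array([370., 222.,  32.,  68.]), 0.59)]
holder [(array([367., 223.,  36.,  64.]), 0.73), (array([231., 243.,  39.,  50.]), 0.36)]
lock_ring [(array([230., 246.,  44.,  44.]), 0.58)]
```

View pics/side0.png

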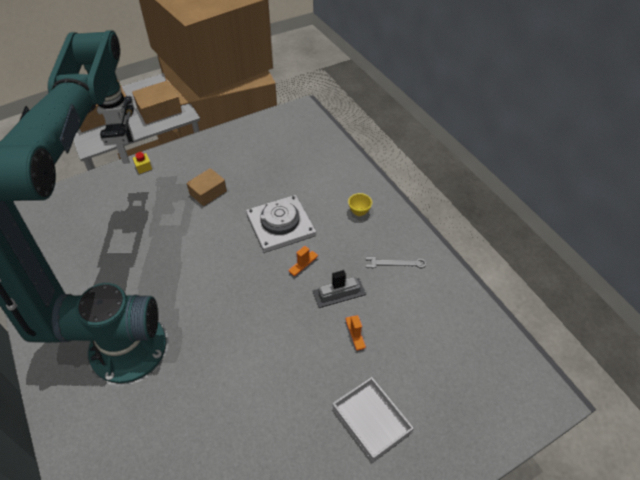

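View pics/top0.png

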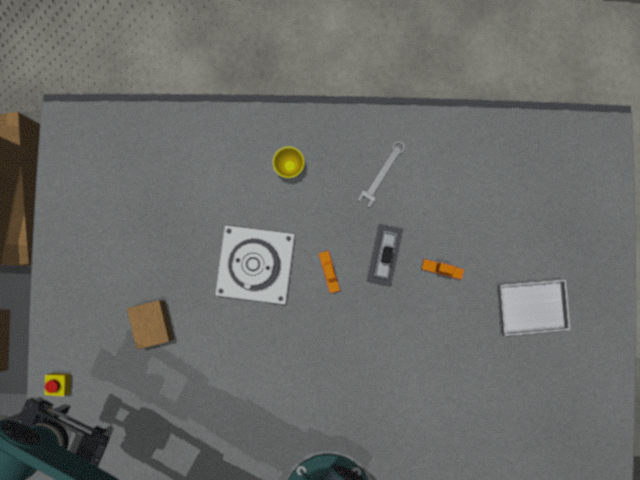

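```bash
python3 - <<'E'
import cv2
i=cv2.imread('pics/top0.png');a=cv2.resize(i[205:325,205:365],None,fx=5,fy=5,interpolation=cv2.INTER_CUBIC);cv2.imwrite('pics/tc1.png',a)
a=cv2.resize(i[205:325,315:475],None,fx=5,fy=5,interpolation=cv2.INTER_CUBIC);cv2.imwrite('pics/tc2.png',a)
i=cv2.imread('pics/side0.png');a=cv2.resize(i[190:340,220:420],None,fx=4,fy=4,interpolation=cv2.INTER_CUBIC);cv2.imwrite('pics/sc1.png',a)
E
```

```text
(no output)
```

View pics/tc1.png

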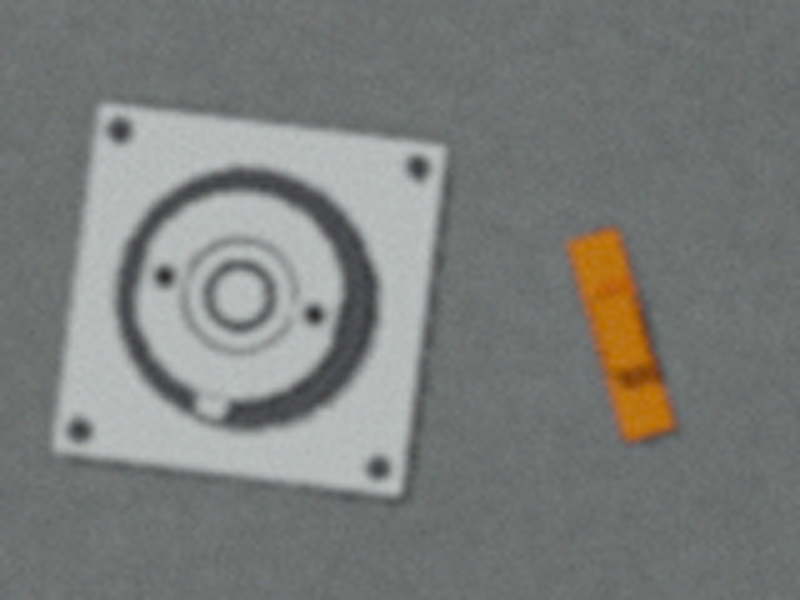

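View pics/tc2.png

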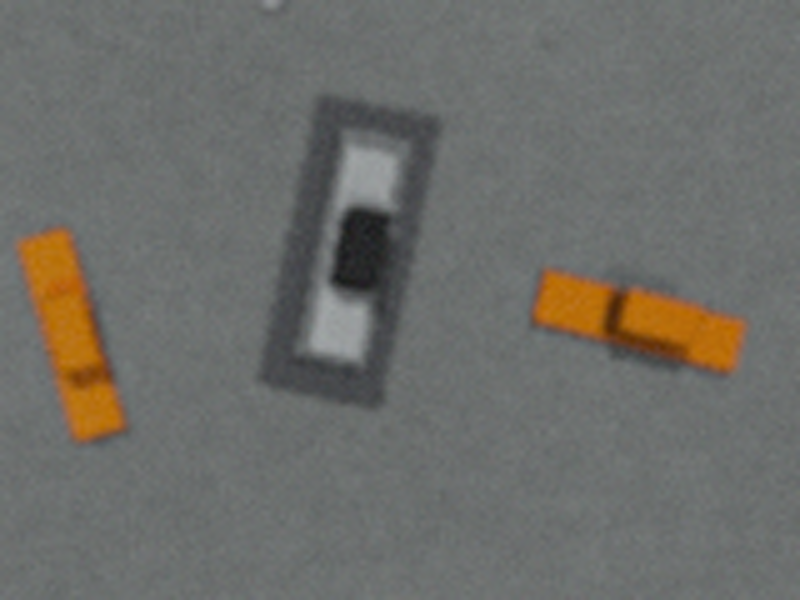

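View pics/sc1.png

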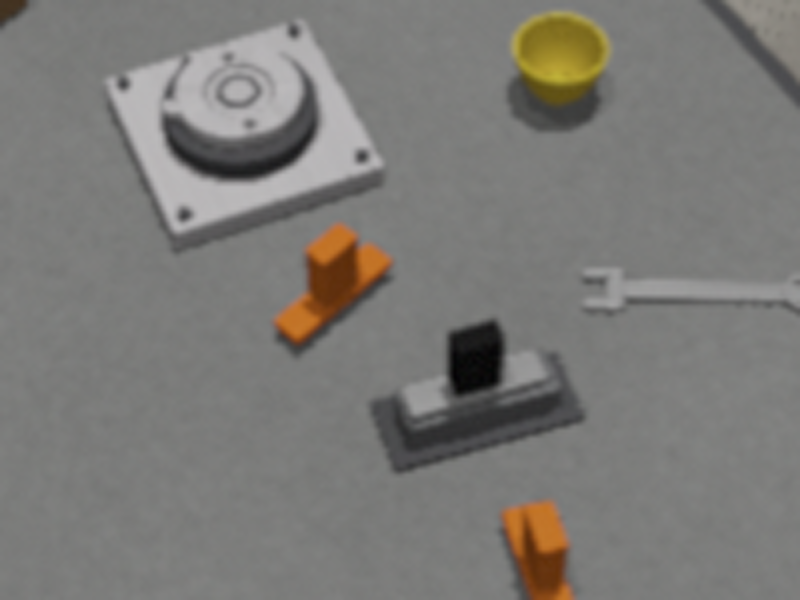

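```bash
cat > h.py <<'E'
import numpy as np, cv2, pickle
from scipy.spatial.transform import Rotation as R
def ray(s,uv):
    uv=np.atleast_2d(np.array(uv,float)); K=s['mtx']
    d=np.array([s['k1'],0,0,0,0.])
    n=cv2.undistortPoints(uv[:,None],K,d,R=None).reshape(-1,2)
    v=np.c_[n,np.ones(len(n))]@R.from_euler('xyz',s['attitude']).as_matrix().T
    return s['origin'],v
def pl(s,uv,z):
    o,v=ray(s,uv); return o+v*((z-o[2])/v[:,2])[:,None]
def proj(s,P):
    P=np.atleast_2d(P); q=(P-s['origin'])@R.from_euler('xyz',s['attitude']).as_matrix()
    return cv2.projectPoints(q,np.zeros(3),np.zeros(3),s['mtx'],np.array([s['k1'],0,0,0,0.]))[0].reshape(-1,2)
def crop(pts,ox,oy,f): return [((x+.5)/f-.5+ox,(y+.5)/f-.5+oy) for x,y in pts]
E
python3 - <<'E'
from h import *
t=pickle.load(open('top0.pkl','rb')); s=pickle.load(open('side0.pkl','rb'))
def rep(n,P):
    print(n,np.round(P[:,:2],4).tolist(),'c',np.round(P.mean(0)[:2],4)); 
    e=np.diff(np.r_[P,P[:1]],axis=0)[:,:2]; print('  edges',np.round(np.hypot(*e.T),4),'ang',np.round(np.degrees(np.arctan2(e[:,1],e[:,0])),1))
rep('bed',pl(t,crop([(99,103),(447,145),(402,497),(53,455)],205,205,5),.022))
rep('holes',pl(t,crop([(165,276),(315,315)],205,205,5),.058))
rep('die',pl(t,crop([(240,295)],205,205,5),.057))
rep('foot',pl(t,crop([(318,95),(441,115),(383,408),(260,382)],315,205,5),.004))
rep('bar',pl(t,crop([(345,143),(407,152),(365,363),(305,357)],315,205,5),.040))
rep('handle',pl(t,crop([(350,206),(392,212),(380,292),(334,285)],315,205,5),.095))
rep('S holes',pl(s,crop([(228,57),(250,124)],220,190,4),.058))
rep('S die',pl(s,crop([(239,92)],220,190,4),.057))
rep('S bed',pl(s,crop([(106,80),(303,20),(383,170),(175,238)],220,190,4),.022))
rep('S handle top',pl(s,crop([(448,333),(497,321),(503,341),(451,352)],220,190,4),.095))
E
```

```text
bed [[0.6441, 0.2622], [0.6275, 0.0947], [0.4597, 0.1118], [0.4755, 0.2788]] c [0.5517 0.1869]
  edges [0.1684 0.1687 0.1678 0.1695] ang [-95.7 174.2  84.6  -5.6]
holes [[0.5606, 0.2222], [0.544, 0.1517]] c [0.5523 0.187 ]
  edges [0.0724 0.0724] ang [-103.2   76.8]
die [[0.5525, 0.187]] c [0.5525 0.187 ]
  edges [0.] ang [0.]
foot [[0.6576, -0.107], [0.6492, -0.1667], [0.5074, -0.1408], [0.5186, -0.0815]] c [ 0.5832 -0.124 ]
  edges [0.0602 0.1442 0.0604 0.1413] ang [-98.  169.7  79.3 -10.4]
bar [[0.6315, -0.1174], [0.6279, -0.1468], [0.5282, -0.1285], [0.5304, -0.1003]] c [ 0.5795 -0.1233]
  edges [0.0295 0.1013 0.0283 0.1025] ang [-97.  169.6  85.5  -9.6]
handle [[0.5981, -0.1156], [0.5958, -0.1347], [0.5595, -0.1298], [0.5622, -0.109]] c [ 0.5789 -0.1223]
  edges [0.0192 0.0367 0.021  0.0365] ang [-96.9 172.4  82.6 -10.5]
S holes [[0.5609, 0.22], [0.5449, 0.1499]] c [0.5529 0.185 ]
  edges [0.0719 0.0719] ang [-102.9   77.1]
S die [[0.5525, 0.1839]] c [0.5525 0.1839]
  edges [0.] ang [0.]
S bed [[0.4787, 0.2764], [0.6449, 0.2587], [0.6248, 0.0882], [0.4583, 0.1058]] c [0.5517 0.1823]
  edges [0.1672 0.1716 0.1674 0.1719] ang [ -6.1 -96.7 174.   83.2]
S handle top [[0.5644, -0.1127], [0.5983, -0.1202], [0.5933, -0.1364], [0.5583, -0.1272]] c [ 0.5786 -0.1241]
  edges [0.0347 0.017  0.0362 0.0157] ang [ -12.5 -107.1  165.2   67.3]
```

Candidates for the spanner are the black-handled steel one at top (387,255) in the grey holder, an orange one at (329,272) and another at (443,269). I choose the black-handled one, and the crop confirms it. Ring holes in the top view are at about (238,260) and (268,268).

```bash
cat > plan.py <<'E'
# usage: plan.py x y z yawdeg nrows  -> tool-frame rows for a straight path
import sys
from h import *
from bench import robot
def st():
    o=robot.get_obs(); return o,np.array(o['tool_pos']),R.from_euler('xyz',o['ee_rot'])
if __name__=='__main__':
    o,p,r=st(); e=o['ee_rot']
    print('t',round(o['time'],2),'p',np.round(p,4),'rpy',np.round(np.degrees(e),2),'F',np.round(o['wrist_force'],1),'T',np.round(o['wrist_torque'],2),'w',round(o['width'],4),'q',np.round(o['joint_positions'],2))
    if len(sys.argv)>4:
        x,y,z,yaw=map(float,sys.argv[1:5]); n=int(sys.argv[5])
        rt=R.from_euler('xyz',[np.pi,0,np.radians(yaw)]); rv=(r.inv()*rt).as_rotvec()
        d=(np.array([x,y,z])-p)/n
        for k in range(n):
            rk=r*R.from_rotvec(rv*k/n)
            print(np.round(rk.inv().apply(d),4).tolist(),np.round(np.degrees(rv/n),2).tolist())
E
python3 plan.py 0.579 -0.1235 0.16 79.7 24
```

```text
t 0.5 p [0.2116 0.5077 0.2055] rpy [180.    -0.    67.38] F [ 0.3 -0.9 -0.3] T [ 0.03  0.01 -0.02] w 0.0942 q [ 1.07  0.09  1.37 -0.    1.68 -0.1 ]
[-0.0184, 0.0242, 0.0019] [0.0, -0.0, -0.51]
[-0.0186, 0.0241, 0.0019] [0.0, -0.0, -0.51]
[-0.0188, 0.0239, 0.0019] [0.0, -0.0, -0.51]
[-0.019, 0.0237, 0.0019] [0.0, -0.0, -0.51]
[-0.0192, 0.0236, 0.0019] [0.0, -0.0, -0.51]
[-0.0195, 0.0234, 0.0019] [0.0, -0.0, -0.51]
[-0.0197, 0.0232, 0.0019] [0.0, -0.0, -0.51]
[-0.0199, 0.023, 0.0019] [0.0, -0.0, -0.51]
[-0.0201, 0.0229, 0.0019] [0.0, -0.0, -0.51]
[-0.0203, 0.0227, 0.0019] [0.0, -0.0, -0.51]
[-0.0205, 0.0225, 0.0019] [0.0, -0.0, -0.51]
[-0.0207, 0.0223, 0.0019] [0.0, -0.0, -0.51]
[-0.0209, 0.0221, 0.0019] [0.0, -0.0, -0.51]
[-0.0211, 0.0219, 0.0019] [0.0, -0.0, -0.51]
[-0.0213, 0.0218, 0.0019] [0.0, -0.0, -0.51]
[-0.0215, 0.0216, 0.0019] [0.0, -0.0, -0.51]
[-0.0217, 0.0214, 0.0019] [0.0, -0.0, -0.51]
[-0.0219, 0.0212, 0.0019] [0.0, -0.0, -0.51]
[-0.022, 0.021, 0.0019] [0.0, -0.0, -0.51]
[-0.0222, 0.0208, 0.0019] [0.0, -0.0, -0.51]
[-0.0224, 0.0206, 0.0019] [0.0, -0.0, -0.51]
[-0.0226, 0.0204, 0.0019] [0.0, -0.0, -0.51]
[-0.0228, 0.0202, 0.0019] [0.0, -0.0, -0.51]
[-0.023, 0.02, 0.0019] [0.0, -0.0, -0.51]
```

Emit:
jog_arm(series=[{"x": -0.019, "y": 0.024, "rz": -0.5}, {"x": -0.019, "y": 0.024, "rz": -0.5}, {"x": -0.019, "y": 0.024, "rz": -0.5}, {"x": -0.019, "y": 0.024, "rz": -0.5}, {"x": -0.019, "y": 0.024, "rz": -0.5}, {"x": -0.02, "y": 0.023, "rz": -0.5}, {"x": -0.02, "y": 0.023, "rz": -0.5}, {"x": -0.02, "y": 0.023, "rz": -0.5}, {"x": -0.02, "y": 0.023, "rz": -0.5}, {"x": -0.02, "y": 0.023, "rz": -0.5}, {"x": -0.02, "y": 0.022, "rz": -0.5}, {"x": -0.02, "y": 0.022, "rz": -0.5}], claw=0.6)

```text
invalid input
```

```bash
python3 plan.py 0.579 -0.1235 0.16 79.7 12
```

```text
t 0.5 p [0.2116 0.5077 0.2055] rpy [180.    -0.    67.38] F [ 0.3 -0.9 -0.3] T [ 0.03  0.01 -0.02] w 0.0942 q [ 1.07  0.09  1.37 -0.    1.68 -0.1 ]
[-0.0368, 0.0485, 0.0038] [0.0, -0.0, -1.03]
[-0.0376, 0.0478, 0.0038] [0.0, -0.0, -1.03]
[-0.0385, 0.0471, 0.0038] [0.0, -0.0, -1.03]
[-0.0393, 0.0464, 0.0038] [0.0, -0.0, -1.03]
[-0.0402, 0.0457, 0.0038] [0.0, -0.0, -1.03]
[-0.041, 0.045, 0.0038] [0.0, -0.0, -1.03]
[-0.0418, 0.0443, 0.0038] [0.0, -0.0, -1.03]
[-0.0426, 0.0435, 0.0038] [0.0, -0.0, -1.03]
[-0.0433, 0.0427, 0.0038] [0.0, -0.0, -1.03]
[-0.0441, 0.042, 0.0038] [0.0, -0.0, -1.03]
[-0.0448, 0.0412, 0.0038] [0.0, -0.0, -1.03]
[-0.0456, 0.0404, 0.0038] [0.0, -0.0, -1.03]
```

Emit:
jog_arm(series=[{"x": -0.019, "y": 0.024, "z": 0, "rx": 0, "ry": 0, "rz": -0.5}, {"x": -0.019, "y": 0.024, "z": 0, "rx": 0, "ry": 0, "rz": -0.5}, {"x": -0.019, "y": 0.024, "z": 0, "rx": 0, "ry": 0, "rz": -0.5}, {"x": -0.019, "y": 0.024, "z": 0, "rx": 0, "ry": 0, "rz": -0.5}, {"x": -0.019, "y": 0.024, "z": 0, "rx": 0, "ry": 0, "rz": -0.5}, {"x": -0.02, "y": 0.023, "z": 0, "rx": 0, "ry": 0, "rz": -0.5}, {"x": -0.02, "y": 0.023, "z": 0, "rx": 0, "ry": 0, "rz": -0.5}, {"x": -0.02, "y": 0.023, "z": 0, "rx": 0, "ry": 0, "rz": -0.5}, {"x": -0.02, "y": 0.023, "z": 0, "rx": 0, "ry": 0, "rz": -0.5}, {"x": -0.02, "y": 0.023, "z": 0, "rx": 0, "ry": 0, "rz": -0.5}, {"x": -0.02, "y": 0.022, "z": 0, "rx": 0, "ry": 0, "rz": -0.5}, {"x": -0.02, "y": 0.022, "z": 0, "rx": 0, "ry": 0, "rz": -0.5}], claw=0.6)

```text
time: 1.5
tool_pos: [0.4, 0.1841, 0.2054]
ee_rot: [3.139, -0.005, 1.299]
wrist_force: [-0.1, 0.5, -0.1]
width: 0.0562
```

```bash
python3 plan.py 0.579 -0.1235 0.16 79.7 12
```

```text
t 1.5 p [0.4    0.1841 0.2054] rpy [179.87  -0.26  74.44] F [-0.1  0.5 -0.1] T [0.05 0.01 0.06] w 0.0562 q [ 0.3  -0.16  1.61  0.    1.69 -1.  ]
[-0.0207, 0.0212, 0.0037] [0.01, -0.02, -0.44]
[-0.0209, 0.0211, 0.0037] [0.01, -0.02, -0.44]
[-0.021, 0.0209, 0.0037] [0.01, -0.02, -0.44]
[-0.0212, 0.0208, 0.0038] [0.01, -0.02, -0.44]
[-0.0213, 0.0206, 0.0038] [0.01, -0.02, -0.44]
[-0.0215, 0.0204, 0.0038] [0.01, -0.02, -0.44]
[-0.0217, 0.0203, 0.0038] [0.01, -0.02, -0.44]
[-0.0218, 0.0201, 0.0038] [0.01, -0.02, -0.44]
[-0.022, 0.0199, 0.0038] [0.01, -0.02, -0.44]
[-0.0221, 0.0198, 0.0038] [0.01, -0.02, -0.44]
[-0.0223, 0.0196, 0.0038] [0.01, -0.02, -0.44]
[-0.0224, 0.0194, 0.0038] [0.01, -0.02, -0.44]
```

Emit:
jog_arm(series=[{"x": -0.021, "y": 0.021, "z": 0.004, "rx": 0, "ry": 0, "rz": -0.44}, {"x": -0.021, "y": 0.021, "z": 0.004, "rx": 0, "ry": 0, "rz": -0.44}, {"x": -0.021, "y": 0.021, "z": 0.004, "rx": 0, "ry": 0, "rz": -0.44}, {"x": -0.021, "y": 0.021, "z": 0.004, "rx": 0, "ry": 0, "rz": -0.44}, {"x": -0.0215, "y": 0.0205, "z": 0.004, "rx": 0, "ry": 0, "rz": -0.44}, {"x": -0.0215, "y": 0.0205, "z": 0.004, "rx": 0, "ry": 0, "rz": -0.44}, {"x": -0.0215, "y": 0.0205, "z": 0.004, "rx": 0, "ry": 0, "rz": -0.44}, {"x": -0.022, "y": 0.02, "z": 0.004, "rx": 0, "ry": 0, "rz": -0.44}, {"x": -0.022, "y": 0.02, "z": 0.004, "rx": 0, "ry": 0, "rz": -0.44}, {"x": -0.022, "y": 0.02, "z": 0.004, "rx": 0, "ry": 0, "rz": -0.44}, {"x": -0.022, "y": 0.02, "z": 0.004, "rx": 0, "ry": 0, "rz": -0.44}, {"x": -0.022, "y": 0.019, "z": 0.004, "rx": 0, "ry": 0, "rz": -0.44}])

```text
time: 2.5
tool_pos: [0.5882, -0.1407, 0.1594]
ee_rot: [3.129, -0.008, 1.394]
wrist_force: [1.0, 0.1, 0.1]
width: 0.0567
```

```bash
python3 plan.py 0.579 -0.1235 0.11 79.7 3
```

```text
t 2.5 p [ 0.5882 -0.1407  0.1594] rpy [179.27  -0.45  79.85] F [1.  0.1 0.1] T [-0.03  0.05  0.04] w 0.0567 q [-0.33  0.21  1.32  0.01  1.6  -1.73]
[0.005, -0.0042, 0.0165] [0.24, -0.15, 0.05]
[0.005, -0.0042, 0.0165] [0.24, -0.15, 0.05]
[0.005, -0.0041, 0.0165] [0.24, -0.15, 0.05]
```

Emit:
jog_arm(series=[{"x": 0.005, "y": -0.0042, "z": 0, "rx": 0.24, "ry": -0.15, "rz": 0.05}, {"x": 0.005, "y": -0.0042, "z": 0, "rx": 0.24, "ry": -0.15, "rz": 0.05}, {"x": 0.005, "y": -0.0042, "z": 0, "rx": 0.24, "ry": -0.15, "rz": 0.05}, {"x": 0, "y": 0, "z": 0, "rx": 0, "ry": 0, "rz": 0}, {"x": 0, "y": 0, "z": 0, "rx": 0, "ry": 0, "rz": 0}])

```text
time: 2.92
tool_pos: [0.5782, -0.1266, 0.1563]
ee_rot: [-3.137, 0.001, 1.385]
wrist_force: [-0.1, 0.8, -0.1]
width: 0.0567
```

```bash
python3 plan.py 0.579 -0.1235 0.048 79.7 8
```

```text
t 2.92 p [ 0.5782 -0.1266  0.1563] rpy [-1.7973e+02  7.0000e-02  7.9350e+01] F [-0.1  0.8 -0.1] T [-0.06  0.02 -0.01] w 0.0567 q [-0.31  0.2   1.34 -0.    1.6  -1.7 ]
[0.0004, 0.0001, 0.0135] [-0.03, 0.01, -0.04]
[0.0004, 0.0001, 0.0135] [-0.03, 0.01, -0.04]
[0.0004, 0.0001, 0.0135] [-0.03, 0.01, -0.04]
[0.0004, 0.0001, 0.0135] [-0.03, 0.01, -0.04]
[0.0004, 0.0001, 0.0135] [-0.03, 0.01, -0.04]
[0.0004, 0.0001, 0.0135] [-0.03, 0.01, -0.04]
[0.0004, 0.0, 0.0135] [-0.03, 0.01, -0.04]
[0.0004, 0.0, 0.0135] [-0.03, 0.01, -0.04]
```

Emit:
jog_arm(series=[{"x": 0.001, "y": 0, "z": 0.0135, "rx": 0, "ry": 0, "rz": -0.1}, {"x": 0.001, "y": 0, "z": 0.0135, "rx": 0, "ry": 0, "rz": -0.1}, {"x": 0.001, "y": 0, "z": 0.0135, "rx": 0, "ry": 0, "rz": -0.1}, {"x": 0, "y": 0, "z": 0.0135, "rx": 0, "ry": 0, "rz": 0}, {"x": 0, "y": 0, "z": 0.0135, "rx": 0, "ry": 0, "rz": 0}, {"x": 0, "y": 0, "z": 0.0135, "rx": 0, "ry": 0, "rz": 0}, {"x": 0, "y": 0, "z": 0.0135, "rx": 0, "ry": 0, "rz": 0}, {"x": 0, "y": 0, "z": 0.005, "rx": 0, "ry": 0, "rz": 0}, {"x": 0, "y": 0, "z": 0, "rx": 0, "ry": 0, "rz": 0}, {"x": 0, "y": 0, "z": 0, "rx": 0, "ry": 0, "rz": 0}])

```text
time: 3.75
tool_pos: [0.5795, -0.1136, 0.0626]
ee_rot: [3.131, 0.002, 1.405]
wrist_force: [0.5, -0.6, -0.7]
width: 0.0561
```

```bash
python3 plan.py 0.579 -0.1235 0.048 79.7 2
python3 - <<'E'
from bench import cams
import cv2
a=cams.snapshot('top')['img'][:,:,::-1]; b=cams.snapshot('side')['img'][:,:,::-1]
import numpy as np
o=np.hstack([cv2.resize(a[205:305,337:437],(400,400),interpolation=2),cv2.resize(b[240:340,290:390],(400,400),interpolation=2)])
cv2.imwrite('pics/g1.png',o)
E
```

```text
t 3.75 p [ 0.5795 -0.1136  0.0626] rpy [1.7937e+02 1.4000e-01 8.0530e+01] F [ 0.5 -0.6 -0.7] T [ 0.01  0.01 -0.  ] w 0.0561 q [-0.29  0.24  1.49 -0.    1.41 -1.69]
[-0.0049, 0.0005, 0.0073] [0.32, 0.07, 0.41]
[-0.0049, 0.0006, 0.0073] [0.32, 0.07, 0.41]
```

View pics/g1.png

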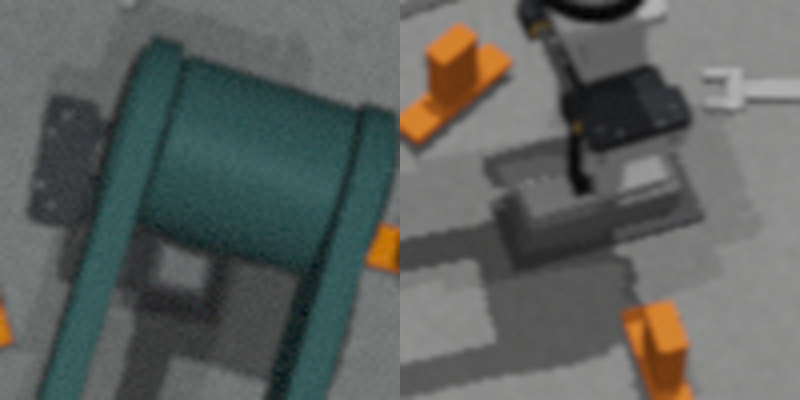

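Emit:
jog_arm(series=[{"x": -0.004, "y": 0, "z": 0.003, "rx": 0.3, "ry": 0, "rz": 0.4}, {"x": -0.003, "y": 0, "z": 0.002, "rx": 0.2, "ry": 0, "rz": 0.2}])

```text
time: 4.02
tool_pos: [0.5803, -0.121, 0.0606]
ee_rot: [3.134, 0.003, 1.395]
wrist_force: [0.2, -0.7, 0.9]
width: 0.0563
```

Emit:
jog_arm(series=[{"x": 0, "y": 0, "z": 0, "rx": 0, "ry": 0, "rz": 0}])

```text
time: 4.1
tool_pos: [0.5805, -0.1218, 0.0608]
ee_rot: [3.134, 0.003, 1.394]
wrist_force: [-0.1, 0.2, -0.9]
width: 0.0565
```

```bash
python3 plan.py 0.579 -0.1235 0.048 79.7 2
```

```text
t 4.1 p [ 0.5805 -0.1218  0.0608] rpy [179.54   0.2   79.89] F [-0.1  0.2 -0.9] T [-0.    0.02  0.04] w 0.0565 q [-0.3   0.25  1.48 -0.    1.41 -1.69]
[-0.0009, -0.0006, 0.0064] [0.23, 0.1, 0.09]
[-0.001, -0.0006, 0.0064] [0.23, 0.1, 0.09]
```

Emit:
jog_arm(series=[{"x": -0.001, "y": -0.001, "z": 0.005, "rx": 0.25, "ry": 0.1, "rz": 0.1}, {"x": -0.001, "y": 0, "z": 0.005, "rx": 0.2, "ry": 0.1, "rz": 0.1}, {"x": 0, "y": 0, "z": 0.003, "rx": 0, "ry": 0, "rz": 0}])

```text
time: 4.35
tool_pos: [0.5803, -0.1249, 0.0485]
ee_rot: [3.139, 0.0, 1.389]
wrist_force: [-0.6, -0.2, -0.1]
width: 0.0562
```

```bash
python3 plan.py 0.579 -0.1235 0.048 79.7 1
```

```text
t 4.35 p [ 0.5803 -0.1249  0.0485] rpy [179.84   0.    79.6 ] F [-0.6 -0.2 -0.1] T [-0.01  0.02 -0.02] w 0.0562 q [-0.31  0.26  1.49  0.    1.39 -1.7 ]
[0.0012, -0.0015, 0.0005] [0.16, 0.0, -0.1]
```

Good. Close.

Emit:
jog_arm(series=[{"x": 0.001, "y": -0.001, "z": 0, "rx": 0.1, "ry": 0, "rz": 0}, {"x": 0, "y": 0, "z": 0, "rx": 0, "ry": 0, "rz": 0}, {"x": 0, "y": 0, "z": 0, "rx": 0, "ry": 0, "rz": 0}, {"x": 0, "y": 0, "z": 0, "rx": 0, "ry": 0, "rz": 0}, {"x": 0, "y": 0, "z": 0, "rx": 0, "ry": 0, "rz": 0}, {"x": 0, "y": 0, "z": 0, "rx": 0, "ry": 0, "rz": 0}], claw=0)

```text
time: 4.85
tool_pos: [0.5784, -0.1231, 0.0464]
ee_rot: [-3.139, -0.001, 1.389]
wrist_force: [0.5, 3.2, -2.9]
width: 0.02
```

```bash
python3 plan.py 0.579 -0.1235 0.11 79.7 6
```

```text
t 4.85 p [ 0.5784 -0.1231  0.0464] rpy [-1.7985e+02 -6.0000e-02  7.9580e+01] F [ 0.5  3.2 -2.9] T [-0.19  0.03  0.01] w 0.02 q [-0.31  0.26  1.49  0.    1.39 -1.7 ]
[-0.0, 0.0001, -0.0106] [-0.03, -0.01, -0.02]
[-0.0, 0.0001, -0.0106] [-0.03, -0.01, -0.02]
[-0.0, 0.0001, -0.0106] [-0.03, -0.01, -0.02]
[-0.0, 0.0001, -0.0106] [-0.03, -0.01, -0.02]
[-0.0, 0.0001, -0.0106] [-0.03, -0.01, -0.02]
[-0.0, 0.0001, -0.0106] [-0.03, -0.01, -0.02]
```

Emit:
jog_arm(series=[{"x": 0, "y": 0, "z": -0.005, "rx": 0, "ry": 0, "rz": 0}, {"x": 0, "y": 0, "z": -0.01, "rx": 0, "ry": 0, "rz": 0}, {"x": 0, "y": 0, "z": -0.012, "rx": 0, "ry": 0, "rz": 0}, {"x": 0, "y": 0, "z": -0.014, "rx": 0, "ry": 0, "rz": 0}, {"x": 0, "y": 0, "z": -0.014, "rx": 0, "ry": 0, "rz": 0}, {"x": 0, "y": 0, "z": -0.014, "rx": 0, "ry": 0, "rz": 0}, {"x": 0, "y": 0, "z": -0.014, "rx": 0, "ry": 0, "rz": 0}, {"x": 0, "y": 0, "z": -0.01, "rx": 0, "ry": 0, "rz": 0}])

```text
time: 5.52
tool_pos: [0.5742, -0.1219, 0.1409]
ee_rot: [-3.125, -0.002, 1.389]
wrist_force: [0.6, -1.2, -3.2]
width: 0.0199
```

```bash
python3 plan.py 0.5525 0.186 0.15 -12.5 24
```

```text
t 5.52 p [ 0.5742 -0.1219  0.1409] rpy [-1.7903e+02 -1.3000e-01  7.9600e+01] F [ 0.6 -1.2 -3.2] T [-0.05 -0.02  0.02] w 0.0199 q [-0.31  0.2   1.37  0.    1.59 -1.7 ]
[0.0125, -0.0032, -0.0003] [-0.04, 0.03, 3.84]
[0.0122, -0.004, -0.0003] [-0.04, 0.03, 3.84]
[0.0119, -0.0048, -0.0003] [-0.04, 0.03, 3.84]
[0.0116, -0.0056, -0.0003] [-0.04, 0.03, 3.84]
[0.0112, -0.0064, -0.0003] [-0.04, 0.03, 3.84]
[0.0107, -0.0071, -0.0003] [-0.04, 0.03, 3.84]
[0.0102, -0.0078, -0.0003] [-0.04, 0.03, 3.84]
[0.0097, -0.0085, -0.0003] [-0.04, 0.03, 3.84]
[0.0091, -0.0091, -0.0003] [-0.04, 0.03, 3.84]
[0.0084, -0.0097, -0.0003] [-0.04, 0.03, 3.84]
[0.0078, -0.0102, -0.0003] [-0.04, 0.03, 3.84]
[0.0071, -0.0107, -0.0003] [-0.04, 0.03, 3.84]
[0.0063, -0.0112, -0.0003] [-0.04, 0.03, 3.84]
[0.0056, -0.0116, -0.0003] [-0.04, 0.03, 3.84]
[0.0048, -0.0119, -0.0003] [-0.04, 0.03, 3.84]
[0.004, -0.0122, -0.0003] [-0.04, 0.03, 3.84]
[0.0031, -0.0125, -0.0003] [-0.04, 0.03, 3.84]
[0.0023, -0.0127, -0.0003] [-0.04, 0.03, 3.84]
[0.0015, -0.0128, -0.0003] [-0.04, 0.03, 3.84]
[0.0006, -0.0128, -0.0003] [-0.04, 0.03, 3.84]
[-0.0003, -0.0129, -0.0003] [-0.04, 0.03, 3.84]
[-0.0011, -0.0128, -0.0004] [-0.04, 0.03, 3.84]
[-0.002, -0.0127, -0.0004] [-0.04, 0.03, 3.84]
[-0.0028, -0.0125, -0.0004] [-0.04, 0.03, 3.84]
```

Emit:
jog_arm(series=[{"x": 0.0125, "y": -0.0032, "z": 0, "rx": -0.1, "ry": 0, "rz": 3.8}, {"x": 0.0122, "y": -0.004, "z": 0, "rx": -0.1, "ry": 0, "rz": 3.8}, {"x": 0.012, "y": -0.005, "z": 0, "rx": -0.1, "ry": 0, "rz": 3.8}, {"x": 0.0115, "y": -0.0055, "z": 0, "rx": -0.1, "ry": 0, "rz": 3.8}, {"x": 0.011, "y": -0.0065, "z": 0, "rx": -0.1, "ry": 0, "rz": 3.8}, {"x": 0.0107, "y": -0.007, "z": 0, "rx": -0.1, "ry": 0, "rz": 3.8}, {"x": 0.01, "y": -0.008, "z": 0, "rx": -0.1, "ry": 0, "rz": 3.8}, {"x": 0.0097, "y": -0.0085, "z": 0, "rx": -0.1, "ry": 0, "rz": 3.8}, {"x": 0.009, "y": -0.009, "z": 0, "rx": 0, "ry": 0, "rz": 3.8}, {"x": 0.0084, "y": -0.0097, "z": 0, "rx": 0, "ry": 0, "rz": 3.8}, {"x": 0.0078, "y": -0.01, "z": 0, "rx": 0, "ry": 0, "rz": 3.8}, {"x": 0.007, "y": -0.0107, "z": 0, "rx": 0, "ry": 0, "rz": 3.8}])

```text
time: 6.52
tool_pos: [0.5664, 0.0339, 0.1536]
ee_rot: [3.132, -0.003, 0.549]
wrist_force: [0.5, -0.6, -4.4]
width: 0.0196
```

```bash
python3 plan.py 0.5525 0.186 0.145 -13 12
```

```text
t 6.52 p [0.5664 0.0339 0.1536] rpy [ 1.7946e+02 -1.6000e-01  3.1430e+01] F [ 0.5 -0.6 -4.4] T [-0.06  0.02 -0.02] w 0.0196 q [-0.04  0.14  1.42 -0.01  1.58 -0.58]
[0.0056, -0.0114, 0.0006] [0.04, -0.03, 3.7]
[0.0049, -0.0118, 0.0006] [0.04, -0.03, 3.7]
[0.0041, -0.0121, 0.0006] [0.04, -0.03, 3.7]
[0.0033, -0.0123, 0.0006] [0.04, -0.03, 3.7]
[0.0025, -0.0125, 0.0006] [0.04, -0.03, 3.7]
[0.0017, -0.0126, 0.0007] [0.04, -0.03, 3.7]
[0.0009, -0.0127, 0.0007] [0.04, -0.03, 3.7]
[0.0001, -0.0127, 0.0007] [0.04, -0.03, 3.7]
[-0.0008, -0.0127, 0.0007] [0.04, -0.03, 3.7]
[-0.0016, -0.0126, 0.0007] [0.04, -0.03, 3.7]
[-0.0024, -0.0125, 0.0007] [0.04, -0.03, 3.7]
[-0.0032, -0.0123, 0.0007] [0.04, -0.03, 3.7]
```

Emit:
jog_arm(series=[{"x": 0.0056, "y": -0.0114, "z": 0, "rx": 0.1, "ry": 0, "rz": 3.7}, {"x": 0.005, "y": -0.0118, "z": 0, "rx": 0, "ry": 0, "rz": 3.7}, {"x": 0.004, "y": -0.012, "z": 0, "rx": 0.1, "ry": 0, "rz": 3.7}, {"x": 0.0033, "y": -0.0123, "z": 0, "rx": 0, "ry": 0, "rz": 3.7}, {"x": 0.0025, "y": -0.0125, "z": 0, "rx": 0, "ry": 0, "rz": 3.7}, {"x": 0.0017, "y": -0.0126, "z": 0, "rx": 0, "ry": 0, "rz": 3.7}, {"x": 0.001, "y": -0.0127, "z": 0, "rx": 0, "ry": 0, "rz": 3.7}, {"x": 0, "y": -0.0127, "z": 0, "rx": 0, "ry": 0, "rz": 3.7}, {"x": -0.001, "y": -0.0127, "z": 0, "rx": 0, "ry": 0, "rz": 3.7}, {"x": -0.0016, "y": -0.01, "z": 0, "rx": 0, "ry": 0, "rz": 2.5}, {"x": -0.002, "y": -0.005, "z": 0, "rx": 0, "ry": 0, "rz": 1.5}, {"x": 0, "y": 0, "z": 0, "rx": 0, "ry": 0, "rz": 0}])

```text
time: 7.52
tool_pos: [0.5516, 0.1723, 0.1597]
ee_rot: [3.14, -0.005, -0.135]
wrist_force: [0.0, -0.4, -3.9]
width: 0.0197
```

Emit:
jog_arm(series=[{"x": 0, "y": 0, "z": 0, "rx": 0, "ry": 0, "rz": 0}])

```text
time: 7.6
tool_pos: [0.5515, 0.1724, 0.1601]
ee_rot: [3.14, -0.006, -0.134]
wrist_force: [-0.1, 0.2, -3.7]
width: 0.0201
```

```bash
python3 plan.py 0.5525 0.186 0.12 -13 4
```

```text
t 7.6 p [0.5515 0.1724 0.1601] rpy [179.89  -0.32  -7.67] F [-0.1  0.2 -3.7] T [-0.09  0.1   0.02] w 0.0201 q [ 0.21  0.16  1.38 -0.    1.6   0.34]
[-0.0003, -0.0034, 0.01] [0.02, -0.08, 1.33]
[-0.0003, -0.0034, 0.01] [0.02, -0.08, 1.33]
[-0.0004, -0.0034, 0.01] [0.02, -0.08, 1.33]
[-0.0005, -0.0034, 0.01] [0.02, -0.08, 1.33]
```

Emit:
jog_arm(series=[{"x": 0, "y": -0.0034, "z": 0.01, "rx": 0, "ry": -0.1, "rz": 1.4}, {"x": 0, "y": -0.0034, "z": 0.01, "rx": 0, "ry": -0.1, "rz": 1.4}, {"x": -0.0005, "y": -0.0034, "z": 0.01, "rx": 0, "ry": -0.1, "rz": 1.4}, {"x": -0.0005, "y": -0.0034, "z": 0.01, "rx": 0, "ry": 0, "rz": 1.2}, {"x": 0, "y": 0, "z": 0.01, "rx": 0, "ry": 0, "rz": 0}, {"x": 0, "y": 0, "z": 0.005, "rx": 0, "ry": 0, "rz": 0}, {"x": 0, "y": 0, "z": 0, "rx": 0, "ry": 0, "rz": 0}])

```text
time: 8.18
tool_pos: [0.5547, 0.1825, 0.106]
ee_rot: [3.139, -0.005, -0.231]
wrist_force: [-0.2, -0.1, -3.2]
width: 0.0199
```

```bash
python3 plan.py 0.5525 0.186 0.095 -13 2
python3 - <<'E'
from bench import cams
import cv2,pickle
import numpy as np
A=cams.snapshot('top');B=cams.snapshot('side');a=A['img'][:,:,::-1]; b=B['img'][:,:,::-1]
pickle.dump((A,B),open('p2.pkl','wb'))
o=np.hstack([cv2.resize(a[215:315,205:305],(400,400),interpolation=2),cv2.resize(b[170:270,230:330],(400,400),interpolation=2)])
cv2.imwrite('pics/g2.png',o)
E
```

```text
t 8.18 p [0.5547 0.1825 0.106 ] rpy [179.85  -0.27 -13.23] F [-0.2 -0.1 -3.2] T [-0.08  0.06  0.03] w 0.0199 q [ 0.22  0.2   1.44 -0.    1.5   0.45]
[-0.0015, -0.0015, 0.0055] [0.07, -0.14, -0.11]
[-0.0015, -0.0014, 0.0055] [0.07, -0.14, -0.11]
```

View pics/g2.png

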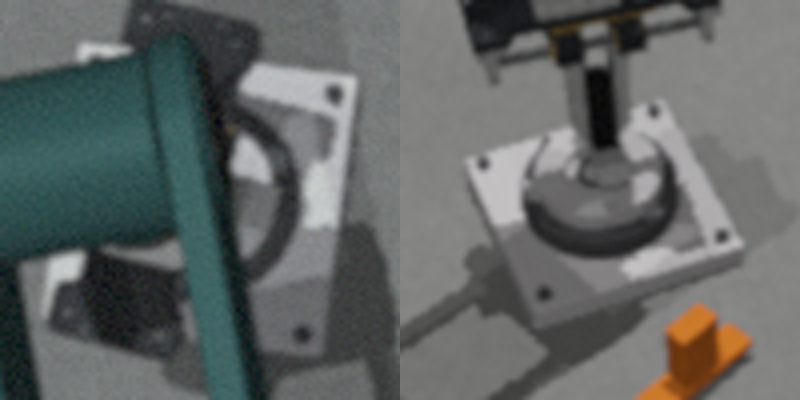

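Emit:
jog_arm(series=[{"x": -0.0015, "y": -0.0018, "z": 0.004, "rx": 0.1, "ry": -0.1, "rz": -0.1}, {"x": -0.0015, "y": -0.0018, "z": 0.004, "rx": 0.1, "ry": -0.1, "rz": -0.1}, {"x": 0, "y": 0, "z": 0.003, "rx": 0, "ry": 0, "rz": 0}, {"x": 0, "y": 0, "z": 0.001, "rx": 0, "ry": 0, "rz": 0}])

```text
time: 8.62
tool_pos: [0.5549, 0.1871, 0.0971]
ee_rot: [-3.137, -0.007, -0.227]
wrist_force: [-0.7, -0.1, -4.3]
width: 0.0197
```

```bash
python3 plan.py 0.5525 0.186 0.088 -13 2
```

```text
t 8.62 p [0.5549 0.1871 0.0971] rpy [-179.75   -0.42  -13.02] F [-0.7 -0.1 -4.3] T [-0.01  0.13  0.07] w 0.0197 q [0.23 0.2  1.46 0.   1.47 0.46]
[-0.0011, 0.0008, 0.0045] [-0.13, -0.21, -0.01]
[-0.001, 0.0008, 0.0045] [-0.13, -0.21, -0.01]
```

Emit:
jog_arm(series=[{"x": -0.003, "y": 0.0005, "z": 0.004, "rx": -0.1, "ry": -0.4, "rz": 0}, {"x": -0.001, "y": 0, "z": 0.002, "rx": 0, "ry": -0.1, "rz": 0}, {"x": 0, "y": 0, "z": 0.001, "rx": 0, "ry": 0, "rz": 0}])

```text
time: 8.87
tool_pos: [0.5507, 0.1877, 0.0898]
ee_rot: [-3.139, 0.002, -0.227]
wrist_force: [0.1, 0.6, -3.1]
width: 0.0193
```

```bash
python3 plan.py 0.5525 0.186 0.088 -13 1
```

```text
t 8.87 p [0.5507 0.1877 0.0898] rpy [-1.7984e+02  9.0000e-02 -1.3000e+01] F [ 0.1  0.6 -3.1] T [-0.08  0.08  0.01] w 0.0193 q [0.23 0.21 1.47 0.   1.47 0.46]
[0.0022, 0.0013, 0.0018] [-0.16, 0.09, 0.0]
```

Emit:
jog_arm(series=[{"x": 0.0015, "y": 0.001, "z": 0.002, "rx": -0.1, "ry": 0.1, "rz": 0}, {"x": 0, "y": 0, "z": 0.001, "rx": 0, "ry": 0, "rz": 0}])

```text
time: 9.03
tool_pos: [0.5519, 0.1864, 0.0863]
ee_rot: [-3.141, -0.0, -0.227]
wrist_force: [-0.5, -0.3, -3.7]
width: 0.0201
```

```bash
python3 plan.py 0.5525 0.186 0.084 -13 1
```

```text
t 9.03 p [0.5519 0.1864 0.0863] rpy [-1.7996e+02 -1.0000e-02 -1.2980e+01] F [-0.5 -0.3 -3.7] T [-0.07  0.04 -0.04] w 0.0201 q [0.23 0.21 1.47 0.   1.46 0.45]
[0.0007, 0.0002, 0.0023] [-0.04, -0.01, 0.02]
```

Emit:
jog_arm(series=[{"x": 0.0005, "y": 0, "z": 0.002, "rx": 0, "ry": 0, "rz": 0}, {"x": 0, "y": 0, "z": 0.001, "rx": 0, "ry": 0, "rz": 0}])

```text
time: 9.2
tool_pos: [0.5525, 0.1861, 0.083]
ee_rot: [-3.141, -0.0, -0.227]
wrist_force: [-1.3, -0.0, -4.4]
width: 0.0199
```

Emit:
jog_arm(series=[{"x": 0, "y": 0, "z": 0.001, "rx": 0, "ry": 0, "rz": 0}])

```text
time: 9.28
tool_pos: [0.5526, 0.1861, 0.0819]
ee_rot: [-3.141, -0.0, -0.227]
wrist_force: [0.6, -0.6, -4.6]
width: 0.0198
```

```bash
python3 plan.py 0.5525 0.186 0.08 -13 1
```

```text
t 9.28 p [0.5526 0.1861 0.0819] rpy [-1.7996e+02 -2.0000e-02 -1.2990e+01] F [ 0.6 -0.6 -4.6] T [-0.09  0.06 -0.02] w 0.0198 q [0.23 0.21 1.47 0.   1.45 0.45]
[-0.0001, 0.0002, 0.0019] [-0.04, -0.02, 0.01]
```

Emit:
jog_arm(series=[{"x": 0, "y": 0, "z": 0.0015, "rx": 0, "ry": 0, "rz": 0}, {"x": 0, "y": 0, "z": 0.001, "rx": 0, "ry": 0, "rz": 0}])

```text
time: 9.45
tool_pos: [0.5527, 0.1861, 0.0792]
ee_rot: [-3.141, -0.001, -0.227]
wrist_force: [1.0, 0.1, -4.3]
width: 0.0198
```

Emit:
jog_arm(series=[{"x": 0, "y": 0, "z": 0.001, "rx": 0, "ry": 0, "rz": 0}, {"x": 0, "y": 0, "z": 0.001, "rx": 0, "ry": 0, "rz": 0}])

```text
time: 9.62
tool_pos: [0.5527, 0.1861, 0.0771]
ee_rot: [-3.141, -0.001, -0.227]
wrist_force: [0.0, 0.3, -5.0]
width: 0.0197
```

```bash
python3 plan.py 0.5525 0.186 0.075 -13 1
```

```text
t 9.62 p [0.5527 0.1861 0.0771] rpy [-1.7995e+02 -4.0000e-02 -1.2990e+01] F [ 0.   0.3 -5. ] T [-0.12  0.04  0.03] w 0.0197 q [0.23 0.22 1.48 0.   1.44 0.45]
[-0.0002, 0.0002, 0.0021] [-0.05, -0.04, 0.01]
```

Emit:
jog_arm(series=[{"x": 0, "y": 0, "z": 0.001, "rx": 0, "ry": 0, "rz": 0}, {"x": 0, "y": 0, "z": 0.001, "rx": 0, "ry": 0, "rz": 0}])

```text
time: 9.78
tool_pos: [0.5528, 0.1862, 0.0749]
ee_rot: [-3.141, -0.001, -0.227]
wrist_force: [0.5, 0.8, -4.1]
width: 0.0194
```

Emit:
jog_arm(series=[{"x": 0, "y": 0, "z": 0.0007, "rx": 0, "ry": 0, "rz": 0}])

```text
time: 9.87
tool_pos: [0.5528, 0.1862, 0.0744]
ee_rot: [-3.141, -0.001, -0.227]
wrist_force: [-1.3, -0.2, -1.2]
width: 0.0201
```

Emit:
jog_arm(series=[{"x": 0, "y": 0, "z": 0.0007, "rx": 0, "ry": 0, "rz": 0}])

```text
time: 9.95
tool_pos: [0.5528, 0.1862, 0.0744]
ee_rot: [-3.141, -0.001, -0.227]
wrist_force: [-2.0, -1.4, 0.6]
width: 0.0197
```

Emit:
jog_arm(series=[{"x": 0, "y": 0, "z": 0, "rx": 0, "ry": 0, "rz": 1}, {"x": 0, "y": 0, "z": 0, "rx": 0, "ry": 0, "rz": 1.5}, {"x": 0, "y": 0, "z": 0, "rx": 0, "ry": 0, "rz": 1.5}, {"x": 0, "y": 0, "z": 0, "rx": 0, "ry": 0, "rz": 1.5}])

```text
time: 10.28
tool_pos: [0.5513, 0.1868, 0.0745]
ee_rot: [-3.141, 0.002, -0.327]
wrist_force: [0.0, -1.5, -2.5]
width: 0.0197
```

```bash
python3 plan.py 0.5525 0.186 0.0744 -13 1
```

```text
t 10.28 p [0.5513 0.1868 0.0745] rpy [-1.7995e+02  1.3000e-01 -1.8750e+01] F [ 0.  -1.5 -2.5] T [-0.1   0.09  0.38] w 0.0197 q [0.23 0.22 1.48 0.   1.44 0.55]
[0.0014, 0.0003, 0.0001] [-0.06, 0.13, -5.75]
```

Emit:
jog_arm(series=[{"x": 0.0005, "y": 0, "z": 0.0002, "rx": 0, "ry": 0.1, "rz": 1.5}, {"x": 0.0005, "y": 0.0002, "z": 0, "rx": 0, "ry": 0, "rz": 1.5}, {"x": 0, "y": 0, "z": 0, "rx": 0, "ry": 0, "rz": 1.5}, {"x": 0, "y": 0, "z": 0, "rx": 0, "ry": 0, "rz": 1.5}, {"x": 0, "y": 0, "z": 0, "rx": 0, "ry": 0, "rz": 1.5}])

```text
time: 10.7
tool_pos: [0.5513, 0.1867, 0.0745]
ee_rot: [-3.141, 0.002, -0.464]
wrist_force: [-1.6, 0.3, -3.0]
width: 0.0196
```

```bash
python3 plan.py 0.5525 0.186 0.0744 -13 1
```

```text
t 10.7 p [0.5513 0.1867 0.0745] rpy [-1.7998e+02  9.0000e-02 -2.6580e+01] F [-1.6  0.3 -3. ] T [-0.08  0.13  0.33] w 0.0196 q [0.23 0.22 1.48 0.   1.44 0.69]
[0.0014, 0.0001, 0.0001] [-0.03, 0.08, -13.58]
```

Emit:
jog_arm(series=[{"x": 0.0003, "y": 0, "z": 0.0002, "rx": 0, "ry": 0, "rz": 1.5}, {"x": 0.0003, "y": 0, "z": 0.0002, "rx": 0, "ry": 0, "rz": 1.5}, {"x": 0, "y": 0, "z": 0, "rx": 0, "ry": 0, "rz": 1.5}, {"x": 0, "y": 0, "z": 0, "rx": 0, "ry": 0, "rz": 1.5}, {"x": 0, "y": 0, "z": 0, "rx": 0, "ry": 0, "rz": 1.5}, {"x": 0, "y": 0, "z": 0, "rx": 0, "ry": 0, "rz": 1.5}, {"x": 0, "y": 0, "z": 0, "rx": 0, "ry": 0, "rz": 1}])

```text
time: 11.28
tool_pos: [0.5513, 0.1867, 0.0745]
ee_rot: [3.141, 0.001, -0.647]
wrist_force: [-1.5, -0.3, -3.6]
width: 0.0196
```

```bash
python3 plan.py 0.5525 0.186 0.0744 -13 1
```

```text
t 11.28 p [0.5513 0.1867 0.0745] rpy [ 1.7999e+02  6.0000e-02 -3.7050e+01] F [-1.5 -0.3 -3.6] T [0.   0.14 0.36] w 0.0196 q [0.23 0.22 1.48 0.   1.44 0.88]
[0.0014, -0.0001, 0.0001] [0.0, 0.06, -24.05]
```

Emit:
jog_arm(series=[{"x": 0, "y": 0, "z": 0.0002, "rx": 0, "ry": 0, "rz": 1.2}, {"x": 0, "y": 0, "z": 0, "rx": 0, "ry": 0, "rz": 1.2}, {"x": 0, "y": 0, "z": 0, "rx": 0, "ry": 0, "rz": 1.2}, {"x": 0, "y": 0, "z": 0, "rx": 0, "ry": 0, "rz": 1.2}])

```text
time: 11.62
tool_pos: [0.5512, 0.1868, 0.0745]
ee_rot: [3.141, 0.001, -0.737]
wrist_force: [-1.9, 1.0, -2.7]
width: 0.02
```

```bash
python3 plan.py
```

```text
t 11.62 p [0.5512 0.1868 0.0745] rpy [ 1.7998e+02  4.0000e-02 -4.2230e+01] F [-1.9  1.  -2.7] T [-0.03  0.16  0.35] w 0.02 q [0.23 0.22 1.48 0.   1.44 0.97]
```

Emit:
jog_arm(series=[{"x": 0, "y": 0, "z": 0.0002, "rx": 0, "ry": 0, "rz": 1}, {"x": 0, "y": 0, "z": 0, "rx": 0, "ry": 0, "rz": 1}])

```text
time: 11.78
tool_pos: [0.5513, 0.1868, 0.0745]
ee_rot: [3.141, 0.001, -0.776]
wrist_force: [-1.9, 0.1, -3.0]
width: 0.0197
```

```bash
python3 plan.py
```

```text
t 11.78 p [0.5513 0.1868 0.0745] rpy [ 1.7999e+02  3.0000e-02 -4.4460e+01] F [-1.9  0.1 -3. ] T [-0.02  0.15  0.29] w 0.0197 q [0.23 0.22 1.48 0.   1.44 1.  ]
```

Emit:
jog_arm(series=[{"x": 0, "y": 0, "z": 0.0002, "rx": 0, "ry": 0, "rz": 1}, {"x": 0, "y": 0, "z": 0, "rx": 0, "ry": 0, "rz": 1}, {"x": 0, "y": 0, "z": 0, "rx": 0, "ry": 0, "rz": 1}])

```text
time: 12.03
tool_pos: [0.5513, 0.1867, 0.0745]
ee_rot: [3.141, 0.0, -0.834]
wrist_force: [-0.6, -0.0, -1.9]
width: 0.0199
```

```bash
python3 plan.py
```

```text
t 12.03 p [0.5513 0.1867 0.0745] rpy [ 1.7999e+02  3.0000e-02 -4.7780e+01] F [-0.6 -0.  -1.9] T [-0.05  0.18  0.33] w 0.0199 q [0.23 0.22 1.48 0.   1.44 1.06]
```

Emit:
jog_arm(series=[{"x": 0, "y": 0, "z": 0.0002, "rx": 0, "ry": 0, "rz": 1}, {"x": 0, "y": 0, "z": 0, "rx": 0, "ry": 0, "rz": 1}])

```text
time: 12.2
tool_pos: [0.5513, 0.1867, 0.0745]
ee_rot: [3.141, 0.0, -0.873]
wrist_force: [-0.7, -0.1, -2.7]
width: 0.0198
```

```bash
python3 plan.py
```

```text
t 12.2 p [0.5513 0.1867 0.0745] rpy [ 1.7999e+02  2.0000e-02 -5.0000e+01] F [-0.7 -0.1 -2.7] T [-0.04  0.21  0.33] w 0.0198 q [0.23 0.22 1.48 0.   1.44 1.1 ]
```

Emit:
jog_arm(series=[{"x": 0, "y": 0, "z": 0.0002, "rx": 0, "ry": 0, "rz": 1}, {"x": 0, "y": 0, "z": 0, "rx": 0, "ry": 0, "rz": 1}])

```text
time: 12.37
tool_pos: [0.5513, 0.1867, 0.0745]
ee_rot: [3.142, 0.0, -0.911]
wrist_force: [-1.1, -0.2, -2.4]
width: 0.0199
```

```bash
python3 plan.py
```

```text
t 12.37 p [0.5513 0.1867 0.0745] rpy [ 1.800e+02  2.000e-02 -5.222e+01] F [-1.1 -0.2 -2.4] T [-0.06  0.21  0.28] w 0.0199 q [0.23 0.22 1.48 0.   1.44 1.14]
```

Emit:
jog_arm(series=[{"x": 0, "y": 0, "z": 0.0002, "rx": 0, "ry": 0, "rz": 1}, {"x": 0, "y": 0, "z": 0, "rx": 0, "ry": 0, "rz": 1}])

```text
time: 12.53
tool_pos: [0.5512, 0.1867, 0.0744]
ee_rot: [3.141, 0.0, -0.95]
wrist_force: [-2.2, 0.1, -1.8]
width: 0.0195
```

```bash
python3 plan.py
```

```text
t 12.53 p [0.5512 0.1867 0.0744] rpy [ 1.7999e+02  2.0000e-02 -5.4440e+01] F [-2.2  0.1 -1.8] T [-0.06  0.27  0.3 ] w 0.0195 q [0.23 0.22 1.49 0.   1.44 1.18]
```

Emit:
jog_arm(series=[{"x": 0, "y": 0, "z": 0.0002, "rx": 0, "ry": 0, "rz": 1}, {"x": 0, "y": 0, "z": 0, "rx": 0, "ry": 0, "rz": 1}])

```text
time: 12.7
tool_pos: [0.5512, 0.1867, 0.0745]
ee_rot: [3.142, 0.0, -0.989]
wrist_force: [-0.9, -0.5, -2.1]
width: 0.0196
```

```bash
python3 plan.py
```

```text
t 12.7 p [0.5512 0.1867 0.0745] rpy [ 1.800e+02  1.000e-02 -5.666e+01] F [-0.9 -0.5 -2.1] T [-0.12  0.25  0.26] w 0.0196 q [0.23 0.22 1.49 0.   1.44 1.22]
```

Emit:
jog_arm(series=[{"x": 0, "y": 0, "z": 0.0002, "rx": 0, "ry": 0, "rz": 1}, {"x": 0, "y": 0, "z": 0, "rx": 0, "ry": 0, "rz": 1}])

```text
time: 12.87
tool_pos: [0.5513, 0.1867, 0.0745]
ee_rot: [-3.142, 0.0, -1.028]
wrist_force: [-1.7, -0.9, -2.0]
width: 0.0199
```

```bash
python3 plan.py
```

```text
t 12.87 p [0.5513 0.1867 0.0745] rpy [-1.800e+02  1.000e-02 -5.888e+01] F [-1.7 -0.9 -2. ] T [-0.05  0.32  0.39] w 0.0199 q [0.23 0.22 1.49 0.   1.44 1.26]
```

Emit:
jog_arm(series=[{"x": 0, "y": 0, "z": 0.0002, "rx": 0, "ry": 0, "rz": 0.8}, {"x": 0, "y": 0, "z": 0, "rx": 0, "ry": 0, "rz": 0.8}])

```text
time: 13.03
tool_pos: [0.5513, 0.1868, 0.0745]
ee_rot: [-3.141, -0.0, -1.057]
wrist_force: [-1.8, -1.8, -0.7]
width: 0.0203
```

```bash
python3 plan.py
```

```text
t 13.03 p [0.5513 0.1868 0.0745] rpy [-1.7998e+02 -1.0000e-02 -6.0560e+01] F [-1.8 -1.8 -0.7] T [-0.18  0.35  0.85] w 0.0203 q [ 0.23  0.22  1.49 -0.    1.44  1.29]
```

Emit:
jog_arm(series=[{"x": 0, "y": 0, "z": 0.0002, "rx": 0, "ry": 0, "rz": 0.8}, {"x": 0, "y": 0, "z": 0, "rx": 0, "ry": 0, "rz": 0.8}])

```text
time: 13.2
tool_pos: [0.5516, 0.187, 0.0745]
ee_rot: [-3.141, -0.001, -1.086]
wrist_force: [0.1, -0.4, -2.1]
width: 0.0206
```

```bash
python3 plan.py
```

```text
t 13.2 p [0.5516 0.187  0.0745] rpy [-1.7994e+02 -3.0000e-02 -6.2220e+01] F [ 0.1 -0.4 -2.1] T [0.04 0.12 0.81] w 0.0206 q [ 0.23  0.22  1.49 -0.    1.44  1.32]
```

Emit:
jog_arm(series=[{"x": 0, "y": 0, "z": 0.0002, "rx": 0, "ry": 0, "rz": 0.8}])

```text
time: 13.28
tool_pos: [0.5517, 0.1871, 0.0745]
ee_rot: [-3.14, -0.001, -1.101]
wrist_force: [-2.5, -1.0, 0.9]
width: 0.0207
```

```bash
python3 plan.py
```

```text
t 13.28 p [0.5517 0.1871 0.0745] rpy [-1.7992e+02 -4.0000e-02 -6.3080e+01] F [-2.5 -1.   0.9] T [-0.12  0.41  0.88] w 0.0207 q [ 0.23  0.22  1.49 -0.    1.44  1.33]
```

Emit:
jog_arm(series=[{"x": 0, "y": 0, "z": 0, "rx": 0, "ry": 0, "rz": -1.5}, {"x": 0, "y": 0, "z": 0, "rx": 0, "ry": 0, "rz": -1}])

```text
time: 13.45
tool_pos: [0.5518, 0.1871, 0.0745]
ee_rot: [-3.14, -0.001, -1.059]
wrist_force: [-1.2, -1.1, 0.4]
width: 0.0201
```

```bash
python3 plan.py
```

```text
t 13.45 p [0.5518 0.1871 0.0745] rpy [-1.7992e+02 -5.0000e-02 -6.0670e+01] F [-1.2 -1.1  0.4] T [-0.04  0.29  0.18] w 0.0201 q [ 0.23  0.22  1.49 -0.    1.44  1.29]
```

Emit:
jog_arm(series=[{"x": 0, "y": 0, "z": 0, "rx": 0, "ry": 0, "rz": -0.4}])

```text
time: 13.53
tool_pos: [0.5517, 0.1871, 0.0745]
ee_rot: [-3.14, -0.001, -1.053]
wrist_force: [-2.8, -0.7, -0.8]
width: 0.0205
```

```bash
python3 plan.py
python3 - <<'E'
from bench import cams
import cv2,pickle
import numpy as np
B=cams.snapshot('side');b=B['img'][:,:,::-1];a=cv2.imread('pics/side0.png')
pickle.dump(B,open('p3.pkl','wb'))
o=np.hstack([cv2.resize(x[180:260,235:315],(400,400),interpolation=2) for x in(a,b)])
cv2.imwrite('pics/g3.png',o)
E
```

```text
t 13.53 p [0.5517 0.1871 0.0745] rpy [-1.7991e+02 -3.0000e-02 -6.0330e+01] F [-2.8 -0.7 -0.8] T [0.04 0.34 0.05] w 0.0205 q [ 0.23  0.22  1.49 -0.    1.44  1.28]
```

View pics/g3.png

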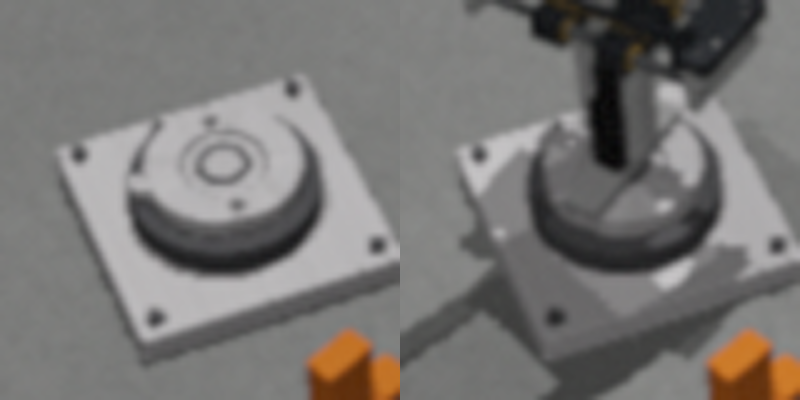

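Emit:
jog_arm(series=[{"x": 0, "y": 0, "z": -0.001, "rx": 0, "ry": 0, "rz": 0}, {"x": 0, "y": 0, "z": -0.002, "rx": 0, "ry": 0, "rz": 0}, {"x": 0, "y": 0, "z": -0.003, "rx": 0, "ry": 0, "rz": 0}, {"x": 0, "y": 0, "z": -0.003, "rx": 0, "ry": 0, "rz": 0}])

```text
time: 13.92
tool_pos: [0.5515, 0.1869, 0.0795]
ee_rot: [3.141, 0.001, -1.056]
wrist_force: [1.4, 1.0, -6.3]
width: 0.0203
```

```bash
python3 plan.py
```

```text
t 13.92 p [0.5515 0.1869 0.0795] rpy [ 1.7997e+02  4.0000e-02 -6.0530e+01] F [ 1.4  1.  -6.3] T [ 0.1  -0.2   0.14] w 0.0203 q [0.23 0.22 1.48 0.   1.45 1.29]
```

Emit:
jog_arm(series=[{"x": 0, "y": 0, "z": -0.003, "rx": 0, "ry": 0, "rz": 0}, {"x": 0, "y": 0, "z": -0.004, "rx": 0, "ry": 0, "rz": 0}, {"x": 0, "y": 0, "z": -0.006, "rx": 0, "ry": 0, "rz": 0}, {"x": 0, "y": 0, "z": -0.01, "rx": 0, "ry": 0, "rz": 0}, {"x": 0, "y": 0, "z": -0.014, "rx": 0, "ry": 0, "rz": 0}, {"x": 0, "y": 0, "z": -0.014, "rx": 0, "ry": 0, "rz": 0}, {"x": 0, "y": 0, "z": -0.014, "rx": 0, "ry": 0, "rz": 0}])

```text
time: 14.5
tool_pos: [0.5491, 0.1862, 0.1477]
ee_rot: [3.134, 0.003, -1.059]
wrist_force: [-0.0, -0.7, -4.0]
width: 0.0204
```

```bash
python3 plan.py 0.578 -0.123 0.15 79.6 36
```

```text
t 14.5 p [0.5491 0.1862 0.1477] rpy [ 1.7954e+02  1.7000e-01 -6.0670e+01] F [-0.  -0.7 -4. ] T [-0.02  0.11  0.04] w 0.0204 q [0.23 0.18 1.38 0.   1.59 1.29]
[0.0079, 0.0035, -0.0001] [-0.0, 0.02, -3.9]
[0.0076, 0.004, -0.0001] [-0.0, 0.02, -3.9]
[0.0073, 0.0045, -0.0001] [-0.0, 0.02, -3.9]
[0.007, 0.005, -0.0001] [-0.0, 0.02, -3.9]
[0.0066, 0.0055, -0.0001] [-0.0, 0.02, -3.9]
[0.0063, 0.0059, -0.0] [-0.0, 0.02, -3.9]
[0.0058, 0.0063, -0.0] [-0.0, 0.02, -3.9]
[0.0054, 0.0067, -0.0] [-0.0, 0.02, -3.9]
[0.0049, 0.0071, -0.0] [-0.0, 0.02, -3.9]
[0.0044, 0.0074, -0.0] [-0.0, 0.02, -3.9]
[0.0039, 0.0077, -0.0] [-0.0, 0.02, -3.9]
[0.0034, 0.0079, -0.0] [-0.0, 0.02, -3.9]
[0.0028, 0.0081, -0.0] [-0.0, 0.02, -3.9]
[0.0023, 0.0083, -0.0] [-0.0, 0.02, -3.9]
[0.0017, 0.0085, -0.0] [-0.0, 0.02, -3.9]
[0.0011, 0.0086, -0.0] [-0.0, 0.02, -3.9]
[0.0006, 0.0086, -0.0] [-0.0, 0.02, -3.9]
[-0.0, 0.0086, -0.0] [-0.0, 0.02, -3.9]
[-0.0006, 0.0086, -0.0] [-0.0, 0.02, -3.9]
[-0.0012, 0.0085, -0.0] [-0.0, 0.02, -3.9]
[-0.0018, 0.0084, -0.0] [-0.0, 0.02, -3.9]
[-0.0024, 0.0083, -0.0] [-0.0, 0.02, -3.9]
[-0.0029, 0.0081, -0.0] [-0.0, 0.02, -3.9]
[-0.0035, 0.0079, -0.0] [-0.0, 0.02, -3.9]
[-0.004, 0.0077, -0.0] [-0.0, 0.02, -3.9]
[-0.0045, 0.0074, -0.0] [-0.0, 0.02, -3.9]
[-0.005, 0.007, -0.0] [-0.0, 0.02, -3.9]
[-0.0055, 0.0067, -0.0] [-0.0, 0.02, -3.9]
[-0.0059, 0.0063, -0.0] [-0.0, 0.02, -3.9]
[-0.0063, 0.0059, -0.0] [-0.0, 0.02, -3.9]
[-0.0067, 0.0054, -0.0001] [-0.0, 0.02, -3.9]
[-0.007, 0.005, -0.0001] [-0.0, 0.02, -3.9]
[-0.0074, 0.0045, -0.0001] [-0.0, 0.02, -3.9]
[-0.0077, 0.004, -0.0001] [-0.0, 0.02, -3.9]
[-0.0079, 0.0034, -0.0001] [-0.0, 0.02, -3.9]
[-0.0081, 0.0029, -0.0001] [-0.0, 0.02, -3.9]
```

```bash
python3 plan.py 0.578 -0.123 0.15 -100.4 20
python3 - <<'E'
E
```

```text
t 14.5 p [0.5491 0.1862 0.1477] rpy [ 1.7954e+02  1.7000e-01 -6.0670e+01] F [-0.  -0.7 -4. ] T [-0.02  0.11  0.04] w 0.0204 q [0.23 0.18 1.38 0.   1.59 1.29]
[0.0142, 0.0063, -0.0001] [0.02, 0.0, 1.99]
[0.0144, 0.0058, -0.0001] [0.02, 0.0, 1.99]
[0.0146, 0.0053, -0.0001] [0.02, 0.0, 1.99]
[0.0148, 0.0048, -0.0001] [0.02, 0.0, 1.99]
[0.0149, 0.0043, -0.0001] [0.02, 0.0, 1.99]
[0.0151, 0.0038, -0.0001] [0.02, 0.0, 1.99]
[0.0152, 0.0032, -0.0001] [0.02, 0.0, 1.99]
[0.0153, 0.0027, -0.0001] [0.02, 0.0, 1.99]
[0.0154, 0.0022, -0.0001] [0.02, 0.0, 1.99]
[0.0154, 0.0017, -0.0001] [0.02, 0.0, 1.99]
[0.0155, 0.0011, -0.0001] [0.02, 0.0, 1.99]
[0.0155, 0.0006, -0.0001] [0.02, 0.0, 1.99]
[0.0155, 0.0, -0.0001] [0.02, 0.0, 1.99]
[0.0155, -0.0005, -0.0001] [0.02, 0.0, 1.99]
[0.0155, -0.001, -0.0001] [0.02, 0.0, 1.99]
[0.0154, -0.0016, -0.0001] [0.02, 0.0, 1.99]
[0.0154, -0.0021, -0.0001] [0.02, 0.0, 1.99]
[0.0153, -0.0026, -0.0001] [0.02, 0.0, 1.99]
[0.0152, -0.0032, -0.0001] [0.02, 0.0, 1.99]
[0.0151, -0.0037, -0.0001] [0.02, 0.0, 1.99]
```

Emit:
jog_arm(series=[{"x": 0.0142, "y": 0.0063, "z": 0, "rx": 0, "ry": 0, "rz": 2}, {"x": 0.0144, "y": 0.0058, "z": 0, "rx": 0, "ry": 0, "rz": 2}, {"x": 0.0146, "y": 0.0053, "z": 0, "rx": 0, "ry": 0, "rz": 2}, {"x": 0.0148, "y": 0.0048, "z": 0, "rx": 0, "ry": 0, "rz": 2}, {"x": 0.015, "y": 0.0043, "z": 0, "rx": 0, "ry": 0, "rz": 2}, {"x": 0.015, "y": 0.0038, "z": 0, "rx": 0, "ry": 0, "rz": 2}, {"x": 0.015, "y": 0.0032, "z": 0, "rx": 0, "ry": 0, "rz": 2}, {"x": 0.015, "y": 0.0027, "z": 0, "rx": 0, "ry": 0, "rz": 2}, {"x": 0.015, "y": 0.0022, "z": 0, "rx": 0, "ry": 0, "rz": 2}, {"x": 0.0154, "y": 0.0017, "z": 0, "rx": 0, "ry": 0, "rz": 2}, {"x": 0.0155, "y": 0.001, "z": 0, "rx": 0, "ry": 0, "rz": 2}, {"x": 0.0155, "y": 0.0006, "z": 0, "rx": 0, "ry": 0, "rz": 2}])

```text
time: 15.5
tool_pos: [0.566, -0.0092, 0.1656]
ee_rot: [-3.132, 0.001, -1.507]
wrist_force: [0.3, -0.1, -3.8]
width: 0.0198
```

```bash
python3 plan.py 0.578 -0.123 0.15 -100.4 9
python3 - <<'E'
from bench import cams
import cv2,pickle
import numpy as np
A=cams.snapshot('top');B=cams.snapshot('side');a=A['img'][:,:,::-1]; b=B['img'][:,:,::-1]
pickle.dump((A,B),open('p4.pkl','wb'))
cv2.imwrite('pics/top4.png',a)
o=np.hstack([cv2.resize(a[225:305,215:295],(400,400),interpolation=2),cv2.resize(b[180:260,235:315],(400,400),interpolation=2)])
cv2.imwrite('pics/g4.png',o)
E
```

```text
t 15.5 p [ 0.566  -0.0092  0.1656] rpy [-1.7944e+02  8.0000e-02 -8.6330e+01] F [ 0.3 -0.1 -3.8] T [-0.03  0.17  0.  ] w 0.0198 q [-0.12  0.13  1.41  0.    1.6   1.39]
[0.0127, -0.0005, 0.0017] [-0.06, 0.02, 1.56]
[0.0127, -0.0009, 0.0017] [-0.06, 0.02, 1.56]
[0.0127, -0.0012, 0.0017] [-0.06, 0.02, 1.56]
[0.0126, -0.0015, 0.0017] [-0.06, 0.02, 1.56]
[0.0126, -0.0019, 0.0017] [-0.06, 0.02, 1.56]
[0.0125, -0.0022, 0.0017] [-0.06, 0.02, 1.56]
[0.0124, -0.0026, 0.0017] [-0.06, 0.02, 1.56]
[0.0124, -0.0029, 0.0017] [-0.06, 0.02, 1.56]
[0.0123, -0.0033, 0.0017] [-0.06, 0.02, 1.56]
```

View pics/g4.png

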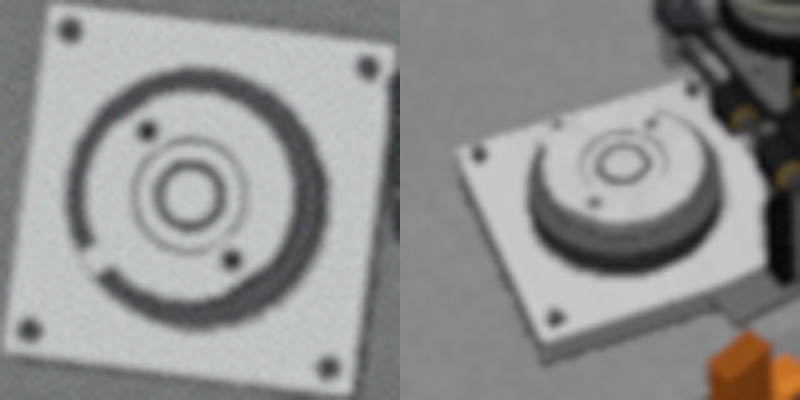

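```bash
python3 - <<'E'
from h import *
A,B=pickle.load(open('p4.pkl','rb'))
t=pickle.load(open('top0.pkl','rb'))
def ang(P): d=P[0]-P[1]; return np.degrees(np.arctan2(d[1],d[0]))
h0=pl(t,crop([(165,276),(315,315)],205,205,5),.058); h1=pl(A,crop([(147,130),(232,260)],215,225,5),.058)
s1=pl(B,crop([(251,123-0),(194,202)],235,180,5),.058)
print('top',ang(h0),ang(h1),ang(h0)-ang(h1)); print('side',ang(s1),s1.mean(0))
l0=pl(t,crop([(211,408),(240,295)],205,205,5),.058);l1=pl(A,crop([(102,262),(190,195)],215,225,5),.058)
print('lug',ang(l0),ang(l1),ang(l0)-ang(l1), np.linalg.norm(l0[0]-l0[1]),np.linalg.norm(l1[0]-l1[1]))
E
```

```text
top 76.80636245585457 34.85224133558354 41.954121120271026
side 34.89546018997685 [0.55271048 0.18569978 0.058     ]
lug 167.1941307772479 128.61288231955473 38.581248457693164 0.05407506881436953 0.05138490898152287
```

```bash
python3 - <<'E'
from h import *
A,B=pickle.load(open('p4.pkl','rb'))
t=pickle.load(open('top0.pkl','rb'))
s=pickle.load(open('side0.pkl','rb'))
r=lambda S,y,x:cv2.resize(S['img'][y:y+44,x:x+58,::-1],(400,300),interpolation=cv2.INTER_CUBIC)
cv2.imwrite('pics/g5.png',np.vstack([np.hstack([r(t,255,218),r(A,255,218)]),np.hstack([r(s,195,250),r(B,195,250)])]))
E
```

```text
(no output)
```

View pics/g5.png

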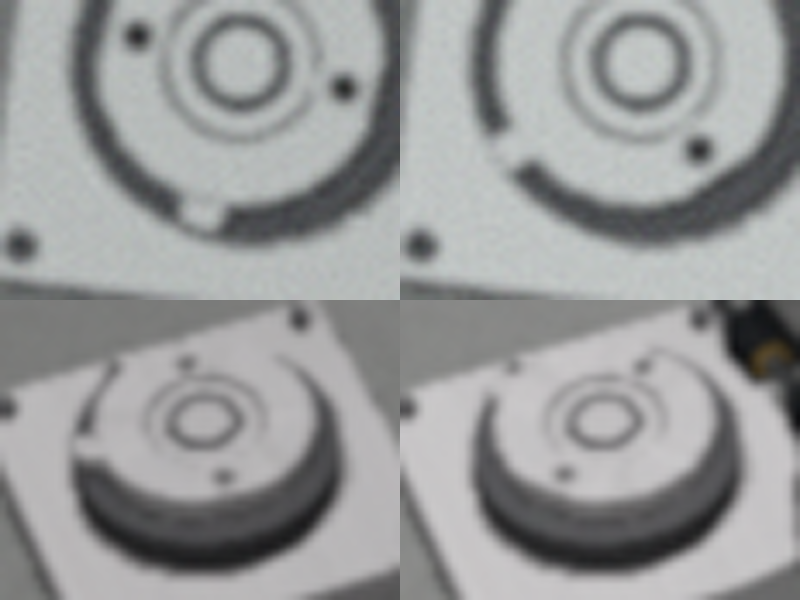

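```bash
python3 - <<'E'
from h import *
A,B=pickle.load(open('p4.pkl','rb'))
t=pickle.load(open('top0.pkl','rb')); s=pickle.load(open('side0.pkl','rb'))
c=np.array([.5525,.1865])
for z in(.02,.04,.05,.058,.065):
    P=pl(s,[(266.7,205)],z)[0]; print(z,P[:2]-c,np.degrees(np.arctan2(*(P[:2]-c)[::-1])),np.linalg.norm(P[:2]-c))
an=np.arange(90,200,4)
for r in(.051,.054,.057,.06):
    P=np.array([[c[0]+r*np.cos(np.radians(a)),c[1]+r*np.sin(np.radians(a)),.056] for a in an])
    for S in(t,A):
        uv=proj(S,P).astype(np.float32); g=S['img'].mean(2).astype(np.float32)
        print(r,cv2.remap(g,uv[None,:,0],uv[None,:,1],1)[0].astype(int))
print(an)
E
```

```text
0.02 [-0.00769557  0.07783901] 95.64621087042912 0.0782185016219444
0.04 [-0.01440333  0.06015165] 103.46595226290786 0.06185205774136087
0.05 [-0.01775722  0.05130797] 109.09026608596562 0.05429388810243163
0.058 [-0.02044032  0.04423302] 114.80191634845491 0.048727476625358396
0.065 [-0.02278804  0.03804244] 120.92228908904508 0.04434548775466605
0.051 [106 108 109 117 117 107 101  97 103 112 104 103 103 107 102  97 105 140
 171 175 176 143  94  87  87  87  80  77]
0.051 [117 116 120 121 118 112 115 153 190 192 175 124 102 108 112 112 106  96
 101 106 101  95  99  97  94  89  78  83]
0.054 [ 78  77  77  79  81  77  75  72  72  78  74  78  78  77  77  73  79 126
 175 184 177 128  76  70  75  74  75  72]
0.054 [ 82  84  80  83  84  72  90 143 189 193 169 101  75  79  81  79  77  76
  76  77  79  81  78  78  79  79  76  80]
0.057 [ 99  98  94  99  98  94  97  92  90  96  90  91  85  87  88  86  84 108
 153 163 158 103  74  83  77  79  75  74]
0.057 [101 104  99 104 101  96 108 144 185 183 164 102  90  91  93  91  89  87
  81  82  82  80  84  82  80  82  80  77]
0.06 [150 144 145 151 149 144 149 147 143 146 138 137 137 134 133 136 125 132
 130 138 121 106  97  95  90  88  91  88]
0.06 [157 154 151 158 159 151 156 169 181 177 165 145 144 140 142 140 133 133
 121 117 111 105 104  98  94  97  96  91]
[ 90  94  98 102 106 110 114 118 122 126 130 134 138 142 146 150 154 158
 162 166 170 174 178 182 186 190 194 198]
```

The top view puts the ring's turn at about 41–42°. The lug's leading edge is at about 117°, against the dark post near 112°, and the torque rose there, so the ring is home. Next I return the spanner.

```bash
python3 plan.py 0.578 -0.123 0.13 -100.4 10
```

```text
t 15.6 p [ 0.5662 -0.0109  0.1656] rpy [-179.43   -0.    -86.43] F [ 0.5  0.8 -3.6] T [ 0.04  0.17 -0.01] w 0.02 q [-0.12  0.13  1.41  0.    1.6   1.39]
[0.0113, -0.0004, 0.0036] [-0.06, 0.01, 1.4]
[0.0112, -0.0007, 0.0036] [-0.06, 0.01, 1.4]
[0.0112, -0.001, 0.0036] [-0.06, 0.01, 1.4]
[0.0112, -0.0013, 0.0036] [-0.06, 0.01, 1.4]
[0.0112, -0.0015, 0.0036] [-0.06, 0.01, 1.4]
[0.0111, -0.0018, 0.0036] [-0.06, 0.01, 1.4]
[0.0111, -0.0021, 0.0036] [-0.06, 0.01, 1.4]
[0.011, -0.0024, 0.0036] [-0.06, 0.01, 1.4]
[0.011, -0.0026, 0.0036] [-0.06, 0.01, 1.4]
[0.0109, -0.0029, 0.0036] [-0.06, 0.01, 1.4]
```

Emit:
jog_arm(series=[{"x": 0.0113, "y": -0.0005, "z": 0.004, "rx": -0.1, "ry": 0, "rz": 1.4}, {"x": 0.0113, "y": -0.0007, "z": 0.004, "rx": -0.1, "ry": 0, "rz": 1.4}, {"x": 0.0112, "y": -0.001, "z": 0.004, "rx": -0.1, "ry": 0, "rz": 1.4}, {"x": 0.0112, "y": -0.0013, "z": 0.004, "rx": -0.1, "ry": 0, "rz": 1.4}, {"x": 0.0112, "y": -0.0015, "z": 0.004, "rx": 0, "ry": 0, "rz": 1.4}, {"x": 0.011, "y": -0.0018, "z": 0.004, "rx": 0, "ry": 0, "rz": 1.4}, {"x": 0.011, "y": -0.002, "z": 0.004, "rx": 0, "ry": 0, "rz": 1.4}, {"x": 0.011, "y": -0.0024, "z": 0.004, "rx": 0, "ry": 0, "rz": 1.4}, {"x": 0.008, "y": -0.0026, "z": 0.003, "rx": 0, "ry": 0, "rz": 1.2}, {"x": 0.004, "y": -0.002, "z": 0.002, "rx": 0, "ry": 0, "rz": 0.6}, {"x": 0, "y": 0, "z": 0, "rx": 0, "ry": 0, "rz": 0}, {"x": 0, "y": 0, "z": 0, "rx": 0, "ry": 0, "rz": 0}])

```text
time: 16.6
tool_pos: [0.5772, -0.1244, 0.1238]
ee_rot: [3.14, 0.003, -1.762]
wrist_force: [-0.5, 0.5, -4.6]
width: 0.0205
```

```bash
python3 plan.py 0.578 -0.123 0.09 -100.4 5
```

```text
t 16.6 p [ 0.5772 -0.1244  0.1238] rpy [ 1.7993e+02  1.5000e-01 -1.0094e+02] F [-0.5  0.5 -4.6] T [0.04 0.13 0.04] w 0.0205 q [-0.31  0.21  1.4   0.    1.54  1.45]
[-0.0003, -0.0001, 0.0068] [0.01, 0.03, -0.11]
[-0.0003, -0.0001, 0.0068] [0.01, 0.03, -0.11]
[-0.0003, -0.0001, 0.0068] [0.01, 0.03, -0.11]
[-0.0003, -0.0001, 0.0068] [0.01, 0.03, -0.11]
[-0.0003, -0.0001, 0.0068] [0.01, 0.03, -0.11]
```

Emit:
jog_arm(series=[{"x": -0.001, "y": 0, "z": 0.007, "rx": 0, "ry": 0, "rz": -0.2}, {"x": -0.0005, "y": 0, "z": 0.01, "rx": 0, "ry": 0, "rz": -0.2}, {"x": 0, "y": 0, "z": 0.01, "rx": 0, "ry": 0, "rz": 0}, {"x": 0, "y": 0, "z": 0.008, "rx": 0, "ry": 0, "rz": 0}, {"x": 0, "y": 0, "z": 0.004, "rx": 0, "ry": 0, "rz": 0}, {"x": 0, "y": 0, "z": 0, "rx": 0, "ry": 0, "rz": 0}])

```text
time: 17.1
tool_pos: [0.5775, -0.1199, 0.0808]
ee_rot: [3.14, 0.004, -1.75]
wrist_force: [0.3, 1.0, -4.0]
width: 0.0201
```

```bash
python3 plan.py 0.578 -0.123 0.06 -100.4 2
python3 - <<'E'
from bench import cams
import cv2
b=cams.snapshot('side')['img'][:,:,::-1]
cv2.imwrite('pics/g6.png',cv2.resize(b[240:330,280:400],(800,600),interpolation=2))
E
```

```text
t 17.1 p [ 0.5775 -0.1199  0.0808] rpy [ 179.93    0.23 -100.29] F [ 0.3  1.  -4. ] T [-0.02  0.15 -0.  ] w 0.0201 q [-0.3   0.23  1.46  0.    1.46  1.45]
[0.0015, -0.0005, 0.0104] [0.04, 0.11, 0.05]
[0.0015, -0.0005, 0.0104] [0.04, 0.11, 0.05]
```

View pics/g6.png

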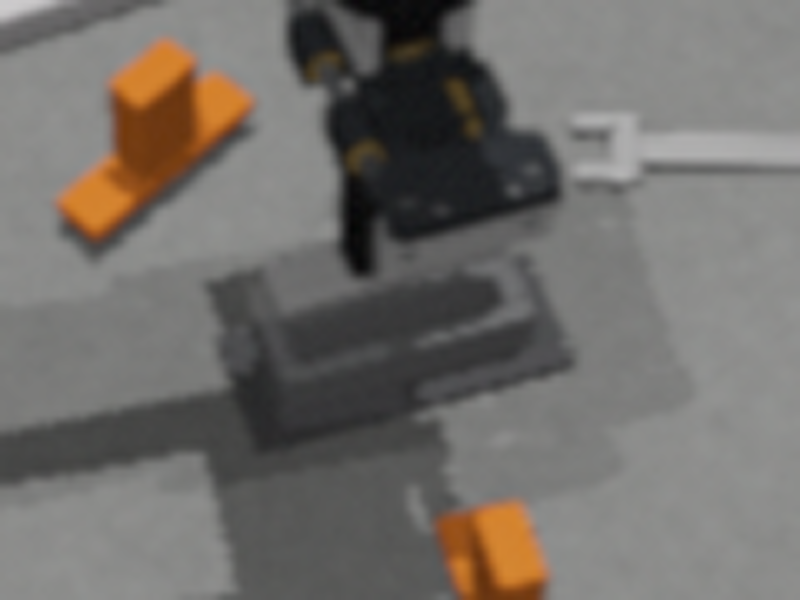

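Bar is held parallel above the slot (bar near (400,260), slot near (400,310)). I correct 3 mm sideways and lower.

Emit:
jog_arm(series=[{"x": 0.0025, "y": -0.0005, "z": 0.006, "rx": 0, "ry": 0.1, "rz": 0}, {"x": 0.0015, "y": 0, "z": 0.007, "rx": 0, "ry": 0, "rz": 0}, {"x": 0, "y": 0, "z": 0.003, "rx": 0, "ry": 0, "rz": 0}, {"x": 0, "y": 0, "z": 0, "rx": 0, "ry": 0, "rz": 0}])

```text
time: 17.48
tool_pos: [0.5781, -0.1244, 0.0645]
ee_rot: [-3.141, 0.002, -1.75]
wrist_force: [-0.0, -0.8, -3.8]
width: 0.0203
```

```bash
python3 plan.py 0.578 -0.123 0.05 -100.4 2
```

```text
t 17.48 p [ 0.5781 -0.1244  0.0645] rpy [-1.7994e+02  1.0000e-01 -1.0027e+02] F [-0.  -0.8 -3.8] T [-0.01  0.16 -0.02] w 0.0203 q [-0.31  0.24  1.47  0.    1.42  1.44]
[-0.0007, 0.0002, 0.0072] [-0.03, 0.05, 0.07]
[-0.0007, 0.0002, 0.0072] [-0.03, 0.05, 0.07]
```

Emit:
jog_arm(series=[{"x": -0.0007, "y": 0, "z": 0.003, "rx": 0, "ry": 0, "rz": 0}, {"x": 0, "y": 0, "z": 0.003, "rx": 0, "ry": 0, "rz": 0}, {"x": 0, "y": 0, "z": 0.002, "rx": 0, "ry": 0, "rz": 0}])

```text
time: 17.73
tool_pos: [0.5788, -0.1241, 0.0566]
ee_rot: [-3.139, 0.001, -1.75]
wrist_force: [0.1, -0.2, -3.5]
width: 0.0204
```

```bash
python3 plan.py 0.578 -0.123 0.0466 -100.4 2
```

```text
t 17.73 p [ 0.5788 -0.1241  0.0566] rpy [-1.7985e+02  9.0000e-02 -1.0029e+02] F [ 0.1 -0.2 -3.5] T [-0.02  0.16 -0.06] w 0.0204 q [-0.31  0.25  1.48  0.    1.41  1.44]
[-0.0004, 0.0005, 0.005] [-0.08, 0.04, 0.05]
[-0.0004, 0.0005, 0.005] [-0.08, 0.04, 0.05]
```

Emit:
jog_arm(series=[{"x": -0.0005, "y": 0, "z": 0.002, "rx": 0, "ry": 0, "rz": 0}, {"x": 0, "y": 0, "z": 0.002, "rx": 0, "ry": 0, "rz": 0}, {"x": 0, "y": 0, "z": 0.0015, "rx": 0, "ry": 0, "rz": 0}])

```text
time: 17.98
tool_pos: [0.5791, -0.1235, 0.0506]
ee_rot: [-3.139, 0.002, -1.75]
wrist_force: [-0.2, -0.1, -4.1]
width: 0.0201
```

Emit:
jog_arm(series=[{"x": 0, "y": 0, "z": 0.0015, "rx": 0, "ry": 0, "rz": 0}, {"x": 0, "y": 0, "z": 0.001, "rx": 0, "ry": 0, "rz": 0}])

```text
time: 18.15
tool_pos: [0.5791, -0.1234, 0.0479]
ee_rot: [-3.139, 0.002, -1.75]
wrist_force: [-0.5, 0.2, -3.7]
width: 0.0203
```

Emit:
jog_arm(series=[{"x": 0, "y": 0, "z": 0.001, "rx": 0, "ry": 0, "rz": 0}])

```text
time: 18.23
tool_pos: [0.5791, -0.1234, 0.0468]
ee_rot: [-3.138, 0.002, -1.75]
wrist_force: [0.4, -0.2, -3.7]
width: 0.02
```

Emit:
jog_arm(series=[{"x": 0, "y": 0, "z": 0.0008, "rx": 0, "ry": 0, "rz": 0}])

```text
time: 18.32
tool_pos: [0.5791, -0.1234, 0.0464]
ee_rot: [-3.138, 0.002, -1.75]
wrist_force: [-2.2, 0.9, 1.7]
width: 0.02
```

Seated at the same height as at pickup. Release, opening only partly.

Emit:
jog_arm(series=[{"x": 0, "y": 0, "z": 0, "rx": 0, "ry": 0, "rz": 0}, {"x": 0, "y": 0, "z": 0, "rx": 0, "ry": 0, "rz": 0}, {"x": 0, "y": 0, "z": 0, "rx": 0, "ry": 0, "rz": 0}, {"x": 0, "y": 0, "z": 0, "rx": 0, "ry": 0, "rz": 0}, {"x": 0, "y": 0, "z": 0, "rx": 0, "ry": 0, "rz": 0}], claw=0.6)

```text
time: 18.73
tool_pos: [0.5825, -0.1245, 0.051]
ee_rot: [-3.129, 0.0, -1.75]
wrist_force: [0.1, 0.2, -0.3]
width: 0.05
```

Emit:
jog_arm(series=[{"x": 0, "y": 0, "z": -0.005, "rx": 0, "ry": 0, "rz": 0}, {"x": 0, "y": 0, "z": -0.01, "rx": 0, "ry": 0, "rz": 0}, {"x": 0, "y": 0, "z": -0.015, "rx": 0, "ry": 0, "rz": 0}, {"x": 0, "y": 0, "z": -0.015, "rx": 0, "ry": 0, "rz": 0}, {"x": 0, "y": 0, "z": -0.015, "rx": 0, "ry": 0, "rz": 0}, {"x": 0, "y": 0, "z": -0.02, "rx": 0, "ry": 0, "rz": 0}, {"x": 0, "y": 0, "z": -0.02, "rx": 0, "ry": 0, "rz": 0}, {"x": 0, "y": 0, "z": -0.02, "rx": 0, "ry": 0, "rz": 0}])

```text
time: 19.4
tool_pos: [0.5786, -0.1235, 0.1761]
ee_rot: [-3.136, 0.001, -1.75]
wrist_force: [0.4, 0.4, -0.6]
width: 0.0563
```

```bash
python3 plan.py 0.40 0.0 0.22 -100.4 8
```

```text
t 19.4 p [ 0.5786 -0.1235  0.1761] rpy [-1.7968e+02  7.0000e-02 -1.0029e+02] F [ 0.4  0.4 -0.6] T [0.02 0.12 0.05] w 0.0563 q [-0.31  0.18  1.32  0.    1.63  1.44]
[-0.0112, 0.0247, -0.0056] [-0.04, 0.01, 0.01]
[-0.0112, 0.0247, -0.0056] [-0.04, 0.01, 0.01]
[-0.0112, 0.0247, -0.0056] [-0.04, 0.01, 0.01]
[-0.0112, 0.0247, -0.0056] [-0.04, 0.01, 0.01]
[-0.0112, 0.0247, -0.0056] [-0.04, 0.01, 0.01]
[-0.0112, 0.0247, -0.0055] [-0.04, 0.01, 0.01]
[-0.0112, 0.0247, -0.0055] [-0.04, 0.01, 0.01]
[-0.0112, 0.0247, -0.0055] [-0.04, 0.01, 0.01]
```

Emit:
jog_arm(series=[{"x": -0.011, "y": 0.025, "z": -0.006, "rx": 0, "ry": 0, "rz": 0}, {"x": -0.011, "y": 0.025, "z": -0.006, "rx": 0, "ry": 0, "rz": 0}, {"x": -0.011, "y": 0.025, "z": -0.006, "rx": 0, "ry": 0, "rz": 0}, {"x": -0.011, "y": 0.025, "z": -0.006, "rx": 0, "ry": 0, "rz": 0}, {"x": -0.011, "y": 0.025, "z": -0.006, "rx": 0, "ry": 0, "rz": 0}, {"x": -0.011, "y": 0.025, "z": -0.006, "rx": 0, "ry": 0, "rz": 0}, {"x": -0.011, "y": 0.025, "z": -0.006, "rx": 0, "ry": 0, "rz": 0}, {"x": -0.006, "y": 0.015, "z": 0, "rx": 0, "ry": 0, "rz": 0}, {"x": 0, "y": 0, "z": 0, "rx": 0, "ry": 0, "rz": 0}, {"x": 0, "y": 0, "z": 0, "rx": 0, "ry": 0, "rz": 0}])

```text
time: 20.23
tool_pos: [0.4033, -0.005, 0.2353]
ee_rot: [-3.105, 0.0, -1.752]
wrist_force: [0.3, -0.5, 1.4]
width: 0.0566
```

```bash
python3 plan.py
python3 - <<'E'
from bench import cams
import cv2,pickle
import numpy as np
A=cams.snapshot('top');B=cams.snapshot('side');a=A['img'][:,:,::-1]; b=B['img'][:,:,::-1]
pickle.dump((A,B),open('p7.pkl','wb'))
cv2.imwrite('pics/top7.png',a)
o=np.hstack([cv2.resize(a[205:305,337:437],(400,400),interpolation=2),cv2.resize(b[240:340,290:390],(400,400),interpolation=2)])
cv2.imwrite('pics/g7.png',o)
E
```

```text
t 20.23 p [ 0.4033 -0.005   0.2353] rpy [-1.7788e+02  2.0000e-02 -1.0037e+02] F [ 0.3 -0.5  1.4] T [-0.01  0.21  0.  ] w 0.0566 q [-0.15 -0.28  1.65 -0.    1.74  1.6 ]
```

View pics/g7.png

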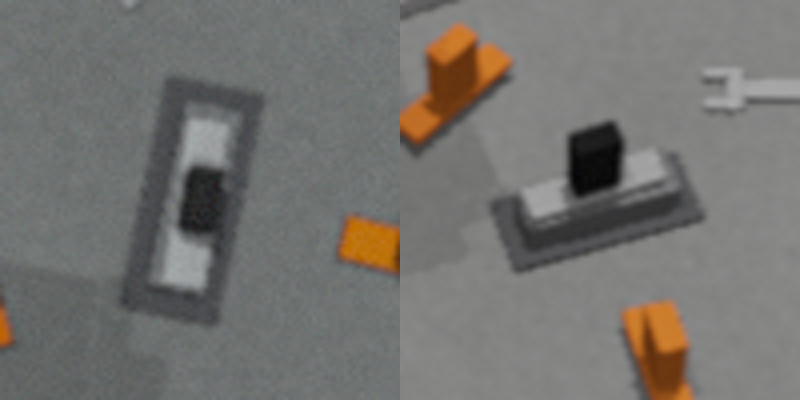

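View pics/top7.png

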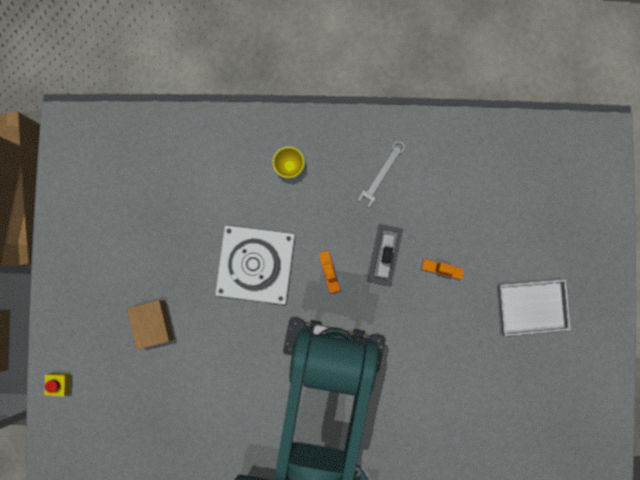

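The spanner stands in the holder with its bar flat on the block (top view, about (387,255)). The ring holes are unchanged since the turn, and the carton, cup, tray, wrench and orange look-alikes are at their first pixel positions. Handing in.

```bash
python3 -c "
from bench import ticket
print(ticket.close_job())"
```

```text
the job is handed in; nothing more can be done
None
```

The job is done and handed in at about 20 s of the 72 s allowed. The ring is turned home and the spanner is back in its holder, released, with the arm clear.

- **Pick-up and fit:** I took the black-handled steel spanner from the grey holder and left the orange look-alikes alone. Both prongs went about 10 mm into the holes, with the bar down on the ring. The pressing force was only about 4–5 N.
- **Turning:** I turned the ring clockwise with the reaction at about 0.3–0.4 N m. At the stop it rose to about 0.85–0.9 N m, below the 1.5 N m limit. I backed off only until the torque was near zero, then lifted the spanner out.
- **Ring check:** Afterwards the top camera showed the hole line turned by about 42° (0.73 rad). The lug's leading edge, at about 117°, lay against the dark spot I took for the stop post, at about 112°. That, the torque rise and the given start range (0 to 0.2 rad) all agree that the ring is home. The post itself shows poorly in the pictures, so it is the weakest part of that check.
- **Disagreement:** The tool turned a few degrees more than the ring (about 47° against 42°). I put this down to play of the prongs in the holes and a slight twist of the handle in the pads.
- **Holder and bench:** The spanner went back in a half turn round from how it started, which is allowed, and sat at the same height as at pick-up. In the last picture the other things were where they had been at the start.

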